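# Pack the levelling feet and latch the fitter's case

### The arm

A 6-joint arm with a two-finger parallel gripper is mounted at the origin on the work surface. World frame = base frame: x ahead of the robot, y to its left, z up, the work surface at z = 0. Lengths are in mm, angles in rad, forces in N, time in s.
With the tool pointing down it reaches from about 300 to 850 mm from the base axis. Payload 5.4 kg.
Tool frame: the origin (TCP) lies on the mounting face of the last link; the fingertips stand 173 mm ahead of it and the grasp point (between the pads) lies 155 mm ahead of it (env.tip_reach is the distance from the TCP to the fingertips, in mm); z points along the fingers, y is the line along which they close (so a half turn about z gives the same grasp; the last joint's range is limited). The gripper opens to 85 mm and grips with 20 to 120 N. Pads are 22 mm wide; open, the fingers measure 114 mm over their backs; the gripper's body (76 mm by 85 mm) begins 54 mm behind the grasp point. The pads swing forward as they close: fully open they stand 13 mm farther back than shut.
Start: joints at [0.974, 0.158, 1.597, -0, 1.386, -0.21], TCP at [216.914, 532.5, 404.699] pointing down, gripper open.
Joint ranges: [-2.91, 2.91], [-0.94, 2.29], [0.18, 2.7], [-1.29, 4.43], [0.17, 2.64], [-3, 3]. Speed limits (rad/s): [2.57, 2.57, 3.14, 3.14, 3.14, 3.14].

### API

Orientations are given as a rotation vector (axis times angle).
In Python, from rig import readout, vision, env, spot_in gives the robot as it stands.
- The arm moves only by the tool servo_tool, never from a script. Its argument "motion" is a list that holds one entry, the list of rows, each a list of 6 numbers: the shift along the tool's x, y, z in m, then the turn, a rotation vector about the tool's x, y, z in degrees. In form: [[[x, y, z, rx, ry, rz], ...]]. A call has 1 to 10 rows; each row is the pose to reach, as a shift and turn from the pose commanded when the call began, along the tool's axes at that moment; what a row does not reach only later rows make up. A row lasts 1/12 s, in which the tool goes at most 41.7 mm and 7.16 degrees, less where a joint would pass 70% of its speed; a pose out of reach is approached as far as the arm can. A call with a gripper value outside its range is refused whole. "gripper" is the finger opening in m, from 0 to 0.0854, set as the call begins (left out, the last holds). The fingers move at their own pace and stop on an object; the grip force is fixed at half the most. Time passes only in rows, so rows that repeat a pose let the fingers close. It gives the time, the measured TCP pose, the force, the opening and the grip force at its end, in the units of the state.
- readout.get_obs(): the state, without advancing time (a new reading comes with each control period).
- vision.grab_frame(name): name is "scene" or "top"; returns a dict with "frame" (420x560x3 uint8, blue, green, red), "depth" (420x560 float32, mm along the optical axis (not along the pixel's ray), 0 where there is no reading), "intrinsics" (3x3 intrinsics, pixels), "k1" (the pictures are not rectified: a ray, as slopes to the right and down, at radius r is drawn at 1 + k1 r^2 times it, then the intrinsics apply), "eye" and "rotation" of the camera in the world. Camera axes: x right, y down, z forward; pixel columns grow to the right and rows downward; lengths in mm; the calibration is good to about 2 mm. A picture is of the moment at which its call begins.
- env.sign_off(): hands the job in; it is judged then, once.
Trained networks look in the newest picture that a camera, given by its name, has taken for a name from the list of things; names that differ only in an ending like _2 or _b are one class to them, and where a whole thing is asked for, a point or a joint stands for the part that bears it (a point fixed in the world has none). Each returns a list of dicts, best first, with "conf" (0 to 1); they miss things now and then, are a little off and sometimes report something else, mostly with a low value. They report only what shows in the picture. A call takes as long as a camera call. They do not tell look-alikes from the thing itself.
- spot_in(camera, name): "position" ([column, row] in pixels, amid what is visible of it).
The state is a dict: "clock": time; "qpos": joint angles; "qvel": joint speeds; "joint_efforts": joint torques, N m; "tcp_pos": TCP position; "eef_rot": TCP orientation; "wrist_force": force on the tool from outside, world axes, zero at the start; "ft_torque": the same for the moment, N m; "finger_gap": finger opening in mm; "grasp_force": force on a finger pad.
Only numpy, scipy, OpenCV 4.12 (cv2) and the standard library are available. Lean on these libraries where they do the work, as an engineer would, in place of code of your own. Each camera call takes 0.05 s, during which the arm holds its last target. There are 200 camera calls.

### The job

Pack the fitter's case for site: unscrew the lid of the square parts tub (it needs several regripped turns, then lifts off) and lay that lid flat, right way up, on the bench; put every levelling foot from the tub and the spirit level from the bench into the open grey case. Then swing the case lid shut, hook the latch's wire loop over the keeper on the lid and press the latch lever fully down, so that the lid is pulled down tight; leave the glue bottle, the tape measure and the sanding block where they are.

Things in the scene. Friction and masses are not known exactly. Their poses are not given: they have to be found in the camera images.
- tub: white square plastic tub, 140 x 140 mm, held between 22 mm high plywood cleats screwed to the bench (fixed; they reach 90 mm from the centre, 125 mm at the corners). Origin: centre of its underside on the bench, z up. Inner floor 4 mm up. Its lid unscrews anticlockwise seen from above
- tub_lid: grey round screw lid, 156 mm across, 160 g, loose. Origin: centre of its skirt's lower edge, z up (60 mm above the bench when screwed home, 0 when standing on the bench right way up); flat top at 31 mm. It lifts straight off after about 3.7 rad anticlockwise, rising 4.1 mm per rad after 0.2 rad of free play; it stays put when let go between turns
- grip_bar (a point): on the lid's axis, 54 mm above its origin, inside the straight grip bar that stands on its top along the lid's x: 104 mm long, 22 mm wide (y), from 31 to 67 mm above the lid's origin. Axes as the lid's
- foot0: cabinet levelling foot, black plastic and steel, 75 mm tall, 70 g, standing in the tub 37 mm from its centre on the tub's +x side (2 to 4 of the 4 are present). Origin: centre of its underside, z along it: base disc 44 mm across, 8 mm thick, thin spindle, then from 28 mm to the top a round sleeve 26 mm across to grip. Standing or lying in the case is fine
- foot1: cabinet levelling foot, black plastic and steel, 75 mm tall, 70 g, standing in the tub 37 mm from its centre on the tub's +y side (2 to 4 of the 4 are present). Origin: centre of its underside, z along it: base disc 44 mm across, 8 mm thick, thin spindle, then from 28 mm to the top a round sleeve 26 mm across to grip. Standing or lying in the case is fine
- foot2: cabinet levelling foot, black plastic and steel, 75 mm tall, 70 g, standing in the tub 37 mm from its centre on the tub's -x side (2 to 4 of the 4 are present). Origin: centre of its underside, z along it: base disc 44 mm across, 8 mm thick, thin spindle, then from 28 mm to the top a round sleeve 26 mm across to grip. Standing or lying in the case is fine
- foot3: cabinet levelling foot, black plastic and steel, 75 mm tall, 70 g, standing in the tub 37 mm from its centre on the tub's -y side (2 to 4 of the 4 are present). Origin: centre of its underside, z along it: base disc 44 mm across, 8 mm thick, thin spindle, then from 28 mm to the top a round sleeve 26 mm across to grip. Standing or lying in the case is fine
- level: pocket spirit level, aluminium, 150 mm (x) x 36 mm (y) x 20 mm tall, about 160 g, lying flat on the bench. Origin: centre of its underside. It goes flat into the case
- case: grey plastic case, fixed: open base shell 200 x 200 mm, 75 mm high, walls and floor 5 mm. Origin: centre of its underside, z up. Latch on its -x side, lid hinge on its +x side. All fits in two rows: feet standing along y at x about -48 mm, the level along y at x about +35 mm
- case_lid (a joint): hinge angle of the case lid, rad: 0 tight shut, about 1.7 open (just past upright, it stays). The lid is a shell 200 x 200 x 30 mm, 350 g. Pushed well past upright (below 1.1) it sinks shut by itself, damped, in about 3 s, and rests on the rubber seal at about 0.02; only the latch pulls it from there to 0
- case_hinge (a point): middle of the lid's hinge axis, which runs along the case's y; 100 mm from the case's centre on +x, 75 mm up
- lid_edge (a point): on the case lid, middle of the edge between its outer (top) face and its free front wall, 200 mm from the hinge along the lid; with the lid shut 105 mm above the bench
- latch_lever (a joint): angle of the steel latch lever on the case's -x side, rad: 0 fully down against the case, about 2 open, pi/2 level, pointing out along the case's -x. It stays where it is left. Pivot along the case's y at case x = -112, z = 58 mm. Handle plate 30 mm wide, reaching 46 mm from the pivot, its pressing face 5 mm off the pivot on the outer side; 3 to 5 N on its end closes it
- lever_tip (a point): end of the lever's handle, 46 mm from its pivot
- latch_loop (a joint): angle of the wire loop to the lever, rad: -3.15 folded out along the lever (start), about -1.5 leaning on the shut lid with the lever up, about 0.15 hooked and closed; plus the lever's angle it gives the loop's lean from upright (plus: towards the lid). It swings freely and falls to either side
- loop_pivot (a point): where the loop is hinged on the lever, 12 mm from the lever's pivot towards its tip
- loop_bar (a point): middle of the loop's cross bar, 42 mm from loop_pivot; folded out, the bar sticks out 5 mm past the lever's tip. The loop is a U of 5 mm steel wire, 45 mm wide over its side wires (along the case's y). Closed fingers outside the bar, pushing it up and in along its arc, swing it over; past upright it falls onto the lid by itself
- keeper (a point): seat of the bar on the keeper, a 26 mm wide hook, open upward, standing 11 mm out of the lid's front wall; its nose is 2 mm above this point; 88 mm above the bench when tight. Swung over with the lever up, the loop leans on the lid's front wall behind the nose; pressing the lever draws the bar down into the hook
- glue: white glue bottle, 60 mm across and 170 mm tall, origin at its underside; leave alone
- tape: black tape measure, 72 x 40 x 66 mm, origin at its underside; leave alone
- sanding_block: wooden sanding block, 110 x 66 x 28 mm, origin at its underside; leave alone
- tub_rim (a point): centre of the tub's round mouth, 86 mm above the bench; 125 mm clear inside, 132 mm outside the neck
Not all that is in view belongs to the job. What is meant by the level is not purple, and is the smaller of those in its own colour. Leave any black or turquoise look-alike of the tub_lid alone.

How it is judged:
By the outcome, as a careful person would: the job done as asked, in the order asked, and still so for the second after the job is handed in, with the robot touching nothing.
Of foot0, foot1, foot2, foot3 only 2 to 4 are there at a start; the rules pass over those that are not, and their reading is None.
At some moment in a run one of level may be knocked a few centimetres aside while the robot is not near it.
Once in a run the grip may slacken for a moment while it holds something.
It also fails if it takes over 210 s, if anything falls off the work surface, if the arm or the gripper's body presses on something with over 40 N, if the wrist force passes 120 N, or if a joint passes its speed limit or range.

## Working session

There is one attempt and no reset: what is moved stays moved. The work goes in short steps, Python scripts to look and compute and a tool call to move; the robot and the scene stay as the last step left them, time stands still between calls to the robot, and variables do not carry over. Pictures are saved under pics/ and viewed, at most 14 in all, crops included, and the job is handed in when it is done.

Besides the shell and the picture viewer there is one more tool, called by a JSON object that holds its "api" and its "payload". servo_tool: Moves the arm, as the interface text tells. Its arguments: {"type":"object","properties":{"motion":{"type":"array","items":{"type":"array","items":{"type":"array","items":{"type":"number"}}}},"gripper":{"type":"number"}},"required":["motion"]}

```bash
ls; mkdir -p pics; cat > h.py <<'E'
import numpy as np, cv2
from scipy.spatial.transform import Rotation as R
from rig import readout, vision, env, spot_in
def grab(n): 
    f=vision.grab_frame(n); return f
def ray(f,u,v):
    K=np.array(f["intrinsics"]);xd=(u-K[0,2])/K[0,0];yd=(v-K[1,2])/K[1,1]
    x,y=xd,yd
    for _ in range(20):
        s=1+f["k1"]*(x*x+y*y);x,y=xd/s,yd/s
    return np.array([x,y,1.])
def rot(f):
    r=np.array(f["rotation"],float); return r if r.shape==(3,3) else R.from_rotvec(r).as_matrix()
def pt(f,u,v,z=None):
    d=rot(f)@ray(f,u,v);e=np.array(f["eye"],float)
    if z is not None: return e+d*(z-e[2])/d[2]
    return e+d*f["depth"][int(round(v)),int(round(u))]
def cloud(f):
    v,u=np.mgrid[0:420,0:560];K=np.array(f["intrinsics"])
    xd=(u-K[0,2])/K[0,0];yd=(v-K[1,2])/K[1,1];x,y=xd,yd
    for _ in range(20):
        s=1+f["k1"]*(x*x+y*y);x,y=xd/s,yd/s
    d=np.stack([x,y,np.ones_like(x)],-1)@rot(f).T
    return np.array(f["eye"])+d*f["depth"][...,None]
def proj(f,p):
    c=rot(f).T@(np.array(p,float)-np.array(f["eye"]));x,y=c[0]/c[2],c[1]/c[2]
    s=1+f["k1"]*(x*x+y*y);K=np.array(f["intrinsics"])
    return np.array([K[0,0]*x*s+K[0,2],K[1,1]*y*s+K[1,2]])
def sp(cam,f,n,k=3):
    for d in spot_in(cam,n)[:k]:
        u,v=d["position"]; u0,v0=min(max(int(u),0),559),min(max(int(v),0),419)
        print(n,cam,np.round([u,v]),round(d["conf"],2),np.round(pt(f,u0,v0)))
def st():
    o=readout.get_obs();r=R.from_rotvec(o["eef_rot"]).as_matrix()
    print("t%.2f"%o["clock"],"tcp",np.round(o["tcp_pos"],1),"grasp",np.round(np.array(o["tcp_pos"])+r[:,2]*155,1),"x",np.round(r[:,0],3),"z",np.round(r[:,2],3),"gap",round(o["finger_gap"],1),"F",np.round(o["wrist_force"],1),"g",round(o["grasp_force"],1),"q",np.round(o["qpos"],2))
    return o
E
python3 - <<'E'
from h import *
for c in ("scene","top"):
    f=grab(c);cv2.imwrite(f"pics/{c}0.png",f["frame"]);print(c,f["eye"],rot(f).round(2).tolist(),f["k1"])
    for n in ["tub","tub_lid","level","case","case_lid","latch_lever","latch_loop","glue","tape","sanding_block"]: sp(c,f,n)
st()
E
```

```text
pics
scene [1696.99166054 -467.52516438  965.69558419] [[0.36, 0.55, -0.76], [0.93, -0.21, 0.29], [-0.0, -0.81, -0.59]] 0.008337311381716667
tub_lid scene [226. 290.] 0.67 [ 847. -290.   67.]
level scene [216. 186.] 0.67 [ 313. -178.   23.]
level scene [306. 171.] 0.62 [349. 151.  27.]
level scene [265. 202.] 0.57 [445. -46.   8.]
case scene [374. 183.] 0.94 [563. 304.  75.]
case_lid scene [391. 155.] 0.78 [557. 354. 170.]
sanding_block scene [312. 257.] 0.8 [776. -16.  26.]
top [ 301.84443584  -35.15097564 1381.6948592 ] [[0.01, -0.98, 0.19], [-1.0, -0.01, -0.01], [0.01, -0.19, -0.98]] -0.07076841009006742
tub top [314. 219.] 0.62 [ 513. -147.   50.]
tub_lid top [349. 142.] 0.77 [ 773. -261.   67.]
tub_lid top [429. 197.] 0.7 [ 596. -528.   49.]
tub_lid top [332. 198.] 0.67 [ 567. -196.  131.]
level top [276. 244.] 0.95 [436. -24.  22.]
level top [214. 280.] 0.74 [317. 176.  32.]
level top [322. 288.] 0.59 [ 292. -175.   21.]
case top [184. 197.] 0.82 [590. 294.   7.]
case_lid top [150. 199.] 0.57 [549. 354. 179.]
latch_lever top [244. 187.] 0.72 [612.  85.  72.]
latch_lever top [332. 200.] 0.54 [ 561. -194.  127.]
latch_lever top [187. 191.] 0.29 [611. 284.   8.]
latch_loop top [276. 154.] 0.65 [744. -17.  25.]
latch_loop top [249. 191.] 0.62 [601.  68.  79.]
latch_loop top [151. 198.] 0.51 [551. 351. 170.]
glue top [124. 278.] 0.9 [317. 434. 120.]
tape top [135. 240.] 0.69 [435. 430.  66.]
tape top [240. 188.] 0.51 [610.  95.  67.]
tape top [313. 214.] 0.32 [ 529. -140.   54.]
sanding_block top [276. 151.] 0.64 [753. -16.  28.]
t1.10 tcp [216.9 532.5 404.7] grasp [216.9 532.5 249.7] x [-0.926  0.377 -0.   ] z [ 0.  0. -1.] gap 85.1 F [-0.4 -0.2  0.2] g 0.0 q [ 0.97  0.16  1.6  -0.    1.39 -0.21]
```

View pics/scene0.png

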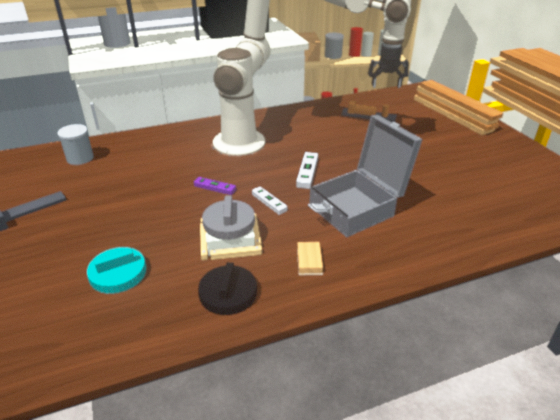

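View pics/top0.png

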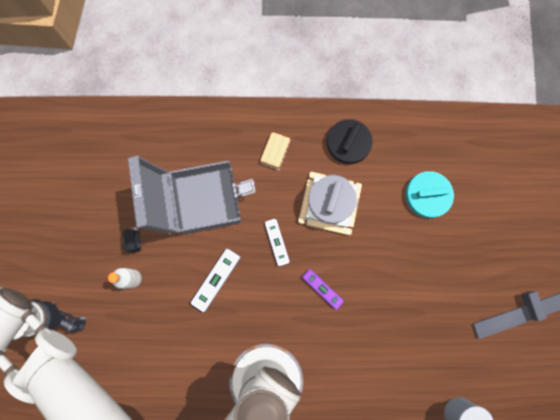

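Top picture: tub with grey lid at (332,198), black look-alike lid (349,142), turquoise one (429,195). Case at (190,198), latch towards image right (244,187), lid hinged at image left.
Level candidates: white (276,243), larger white (215,280), purple (322,288). The small white one at (276,243) fits (not purple, smaller of its colour). I'll confirm that with a crop.

```bash
python3 - <<'E'
from h import *
f=grab("top");im=f["frame"]
a=cv2.resize(im[225:320,180:360],(800,422),interpolation=3)
b=cv2.resize(im[160:230,120:260],(400,178*1),interpolation=3)
c=cv2.resize(im[160:230,260:400],(400,178),interpolation=3)
cv2.imwrite("pics/crop1.png",np.vstack([a,np.hstack([b,c])]))
P=cloud(f)
def rect(mask,name,zr):
    p=P[mask];p=p[(p[:,2]>zr[0])&(p[:,2]<zr[1])]
    r=cv2.minAreaRect(p[:,:2].astype(np.float32));print(name,np.round(np.array(r[0]),1),np.round(r[1],1),round(r[2],1),len(p),"medz",np.median(p[:,2]).round(1))
    return p
def win(u0,u1,v0,v1):
    m=np.zeros((420,560),bool);m[v0:v1,u0:u1]=1;return m
white=im.min(2)>120
rect(win(260,292,215,270)&(P[...,2]>10),"smallwhite",(10,40))
rect(win(185,245,245,315)&(P[...,2]>10),"bigwhite",(10,40))
p=rect(win(295,370,165,235),"lidtop",(84,96))
rect(win(295,370,165,235),"bar",(118,140))
p=rect(win(295,370,165,240),"cleats",(14,30))
rect(win(170,250,150,245),"casebase",(66,84))
rect(win(228,270,170,205),"latch",(50,95))
z=P[...,2]
for u in range(232,266,3): print(u,[ (int(z[v,u])) for v in range(174,202,3)])
sc=grab("scene")
st()
E
```

```text
smallwhite [440.1 -25.3] [149.8  35.9] 17.9 498 medz 20.8
bigwhite [300.4 149.9] [101.3 206.6] 58.0 1028 medz 29.2
lidtop [ 573.9 -202.4] [154.7 154.4] 54.4 1516 medz 91.3
bar [ 573.9 -202.4] [ 22.2 103.6] 72.1 237 medz 126.7
cleats [ 573.4 -202.5] [179.4 179.8] 77.5 686 medz 22.0
casebase [584.4 196.5] [203.  276.6] 11.3 781 medz 75.9
latch [619.1  88.7] [117.1  69.5] 12.4 284 medz 73.3
232 [21, 16, 52, 78, 80, 76, 1, 4, -2, 8]
235 [0, 2, 3, 3, 55, 3, 54, 70, 61, 86]
238 [1, 1, 1, -1, 69, 59, 64, 60, 2, -6]
241 [-2, 3, 2, 65, 70, 67, 68, 63, 1, 0]
244 [1, 1, 3, 73, 68, 68, 75, 2, 0, 0]
247 [5, 0, -1, 77, 79, 73, 6, -3, 0, 5]
250 [0, 2, 79, 1, 78, 81, 77, -2, 1, 2]
253 [0, 2, 0, 0, 70, 84, 81, 1, 0, 0]
256 [0, 1, 0, 4, 3, -1, 0, 0, 0, 4]
259 [-2, 1, 1, 6, 0, 0, -5, 0, 4, 5]
262 [-3, 3, -1, -1, -2, -1, -3, 1, 0, -3]
265 [0, -1, 2, 5, 0, 0, 2, -1, -4, 4]
t1.20 tcp [216.9 532.5 404.7] grasp [216.9 532.5 249.7] x [-0.926  0.377 -0.   ] z [-0. -0. -1.] gap 85.1 F [ 1.4 -0.  -0.4] g 0.0 q [ 0.97  0.16  1.6  -0.    1.39 -0.21]
```

View pics/crop1.png

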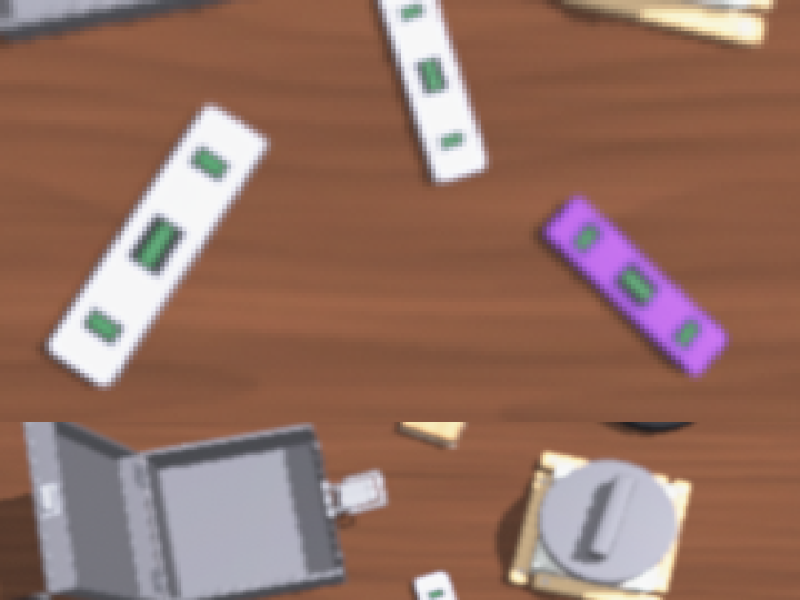

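The crop confirms it: the small white bar (about 150 x 36 mm) at (276,243) is the level. The big white and purple bars are decoys.

```bash
cat >> h.py <<'E'
def plan(wps,start=None):
    """wps: (grasp x,y,z,yaw deg of tool x) tool down; prints rounded tool shifts per call"""
    o=readout.get_obs();M=R.from_rotvec(o["eef_rot"]);p=np.array(o["tcp_pos"])
    if start is None:
        x=M.as_matrix()[:,0];yaw=np.degrees(np.arctan2(x[1],x[0]))
        g=np.array([p[0],p[1],p[2]-155.])
    else: g=np.array(start[:3],float);yaw=start[3]
    for w in wps:
        d=np.array(w[:3],float)-g;dy=w[3]-yaw
        dy=(dy+180)%360-180 if len(w)<5 else dy
        a=np.radians(yaw);X=np.array([np.cos(a),np.sin(a),0]);Y=np.array([np.sin(a),-np.cos(a),0])
        s=np.round([d@X,d@Y,-d[2]],1);rz=round(-dy,1)
        n=max(np.linalg.norm(d)/38,abs(dy)/6)
        g=g+s[0]*X+s[1]*Y+np.array([0,0,-s[2]]);yaw-=rz
        q1=np.arctan2(g[1],g[0]);q6=q1+np.pi/2-np.radians(yaw)
        print("m",s/1000,"rz",rz,"rows>=%.1f"%n,"-> g",g.round(1),"yaw",round(yaw,1),"q6~",round((q6+np.pi)%(2*np.pi)-np.pi,2))
E
python3 - <<'E'
from h import *
f=grab("top");P=cloud(f).reshape(-1,3)
a=np.radians(101.3);X=np.array([np.cos(a),np.sin(a)]);Y=np.array([-np.sin(a),np.cos(a)])
c0=np.array([584.4,196.5]);
m=(np.linalg.norm(P[:,:2]-c0,axis=1)<230)&(P[:,2]>70)&(P[:,2]<80)
q=(P[m,:2]-c0)
x,y=q@X,q@Y
print(np.histogram(x,bins=np.arange(-150,160,10)))
print(np.histogram(y,bins=np.arange(-110,115,5)))
k=(x>-90)&(x<60)
for s in(-1,1):
    kk=k&(y*s>80);A=np.polyfit(x[kk],y[kk],1);print("side",s,A,np.percentile(y[kk],[1,5,50,95,99]),kk.sum())
kk=(abs(y)>35)&(abs(y)<95)&(x<-40);print("front",np.polyfit(y[kk],x[kk],1),np.percentile(x[kk],[1,5,50,95,99]),kk.sum())
m=(np.linalg.norm(P[:,:2]-c0,axis=1)<230)&(P[:,2]>40)&(P[:,2]<100);q=(P[m,:2]-c0);x,y,z=q@X,q@Y,P[m,2]
kk=(x<-100)&(abs(y)<50);print("latch xyz ext",np.percentile(x[kk],[0,2,98]),np.percentile(y[kk],[2,50,98]))
for xx in range(-142,-85,6):
    k2=kk&(abs(x-xx)<3);print(xx,k2.sum(),np.round(np.percentile(z[k2],[10,50,90]),0) if k2.sum() else "", np.round(np.percentile(y[k2],[0,100]),0) if k2.sum() else "")
st()
plan([(454,287,250,100),(500,90,250,40),(554,-100,250,0),(573.8,-202.4,220,-17.9),(573.8,-202.4,114,-17.9)])
E
```

```text
(array([  9,  20,  34,  25,   6,   0,  48,  27,   8,  11,  10,  11,  10,
         9,  12,  11,  11,  11,   8,  12,  12,   9,  11,  10,   9,  15,
       141,  98, 134,  60]), array([-150, -140, -130, -120, -110, -100,  -90,  -80,  -70,  -60,  -50,
        -40,  -30,  -20,  -10,    0,   10,   20,   30,   40,   50,   60,
         70,   80,   90,  100,  110,  120,  130,  140,  150]))
(array([ 0, 16, 82, 21, 10, 13, 11, 15, 11, 10, 11, 18, 13, 12, 15,  9, 11,
       29, 21, 21, 26, 23, 29, 25, 23, 31, 10, 12, 14, 15, 11, 14, 14, 14,
       11, 12, 10, 16, 11, 10, 20, 82, 10,  0]), array([-110, -105, -100,  -95,  -90,  -85,  -80,  -75,  -70,  -65,  -60,
        -55,  -50,  -45,  -40,  -35,  -30,  -25,  -20,  -15,  -10,   -5,
          0,    5,   10,   15,   20,   25,   30,   35,   40,   45,   50,
         55,   60,   65,   70,   75,   80,   85,   90,   95,  100,  105,
        110]))
side -1 [-7.48959126e-03 -9.77382584e+01] [-102.21216802 -100.67404941  -97.87335372  -95.01215687  -88.54327785] 77
side 1 [3.52387031e-02 9.66985306e+01] [ 85.5219116   91.82824896  96.59623723  99.62873946 1
[... 435 characters left out ...]
5 [63. 68. 70.] [-22.  19.]
-100 7 [64. 66. 68.] [-12.  11.]
-94 0  
-88 0  
t1.25 tcp [216.9 532.5 404.7] grasp [216.9 532.5 249.7] x [-0.926  0.377  0.   ] z [-0. -0. -1.] gap 85.5 F [-0.5  0.1  0.1] g 0.0 q [ 0.97  0.16  1.6   0.    1.39 -0.21]
m [-3.122e-01 -1.379e-01 -3.000e-04] rz 57.8 rows>=9.6 -> g [454. 287. 250.] yaw 100.0 q6~ 0.39
m [-0.202   0.0109 -0.    ] rz 60.0 rows>=10.0 -> g [500.  90. 250.] yaw 40.0 q6~ 1.05
m [-0.0809  0.1802 -0.    ] rz 40.0 rows>=6.7 -> g [ 553.9 -100.   250. ] yaw 0.0 q6~ 1.39
m [0.0198 0.1024 0.03  ] rz 17.9 rows>=3.0 -> g [ 573.8 -202.4  220. ] yaw -17.9 q6~ 1.54
m [-0.     0.     0.106] rz 0.0 rows>=2.8 -> g [ 573.8 -202.4  114. ] yaw -17.9 q6~ 1.54
```

```bash
python3 - <<'E'
from h import *
plan([(340,260,260,100),(460,0,260,40),(573.8,-202.4,220,-17.9)])
E
```

```text
m [-0.2168 -0.2059 -0.0103] rz 57.8 rows>=9.6 -> g [340. 260. 260.] yaw 100.0 q6~ 0.48
m [-0.277   0.0728 -0.    ] rz 60.0 rows>=10.0 -> g [460.  -0. 260.] yaw 40.0 q6~ 0.87
m [-0.043   0.2281  0.04  ] rz 57.9 rows>=9.7 -> g [ 573.8 -202.3  220. ] yaw -17.9 q6~ 1.54
```

{"api": "servo_tool", "payload": {"motion": [[[-0.2168, -0.2059, -0.0103, 0, 0, 57.8], [-0.2168, -0.2059, -0.0103, 0, 0, 57.8], [-0.2168, -0.2059, -0.0103, 0, 0, 57.8], [-0.2168, -0.2059, -0.0103, 0, 0, 57.8], [-0.2168, -0.2059, -0.0103, 0, 0, 57.8], [-0.2168, -0.2059, -0.0103, 0, 0, 57.8], [-0.2168, -0.2059, -0.0103, 0, 0, 57.8], [-0.2168, -0.2059, -0.0103, 0, 0, 57.8], [-0.2168, -0.2059, -0.0103, 0, 0, 57.8], [-0.2168, -0.2059, -0.0103, 0, 0, 57.8]]]}}

```text
clock: 2.08
tcp_pos: [340.1, 259.9, 415.2]
eef_rot: [-2.017, -2.408, -0.001]
wrist_force: [-0.7, 0.4, -1.1]
finger_gap: 85.1
grasp_force: 0.0
```

{"api": "servo_tool", "payload": {"motion": [[[-0.277, 0.0728, 0, 0, 0, 60], [-0.277, 0.0728, 0, 0, 0, 60], [-0.277, 0.0728, 0, 0, 0, 60], [-0.277, 0.0728, 0, 0, 0, 60], [-0.277, 0.0728, 0, 0, 0, 60], [-0.277, 0.0728, 0, 0, 0, 60], [-0.277, 0.0728, 0, 0, 0, 60], [-0.277, 0.0728, 0, 0, 0, 60], [-0.277, 0.0728, 0, 0, 0, 60], [-0.277, 0.0728, 0, 0, 0, 60]]]}}

```text
clock: 2.92
tcp_pos: [460.5, 0.8, 414.7]
eef_rot: [-2.949, -1.08, 0.001]
wrist_force: [0.2, -0.4, -0.2]
finger_gap: 85.8
grasp_force: 0.0
```

```bash
python3 - <<'E'
from h import *
st()
plan([(573.8,-202.4,220,-17.9),(573.8,-202.4,114,-17.9)])
E
```

```text
t2.92 tcp [460.5   0.8 414.7] grasp [460.3   0.9 259.7] x [ 0.764  0.646 -0.   ] z [-0.001  0.001 -1.   ] gap 85.8 F [ 0.2 -0.4 -0.2] g 0.0 q [-0.26 -0.15  1.89  0.    1.41  0.61]
m [-0.0447  0.2284  0.0397] rz 58.1 rows>=9.7 -> g [ 573.8 -202.5  220. ] yaw -17.9 q6~ 1.54
m [-0.00e+00 -1.00e-04  1.06e-01] rz 0.0 rows>=2.8 -> g [ 573.8 -202.4  114. ] yaw -17.9 q6~ 1.54
```

{"api": "servo_tool", "payload": {"motion": [[[-0.0447, 0.2284, 0.0397, 0, 0, 58.1], [-0.0447, 0.2284, 0.0397, 0, 0, 58.1], [-0.0447, 0.2284, 0.0397, 0, 0, 58.1], [-0.0447, 0.2284, 0.0397, 0, 0, 58.1], [-0.0447, 0.2284, 0.0397, 0, 0, 58.1], [-0.0447, 0.2284, 0.0397, 0, 0, 58.1], [-0.0447, 0.2284, 0.0397, 0, 0, 58.1], [-0.0447, 0.2284, 0.0397, 0, 0, 58.1], [-0.0447, 0.2284, 0.0397, 0, 0, 58.1], [-0.0447, 0.2284, 0.0397, 0, 0, 58.1]]]}}

```text
clock: 3.75
tcp_pos: [573.3, -202.2, 375.0]
eef_rot: [-3.104, 0.482, 0.001]
wrist_force: [-0.1, 0.2, 0.9]
finger_gap: 85.2
grasp_force: 0.0
```

{"api": "servo_tool", "payload": {"motion": [[[0, 0, 0, 0, 0, 0], [0, 0, 0.03, 0, 0, 0], [0, 0, 0.06, 0, 0, 0], [0, 0, 0.09, 0, 0, 0], [0, 0, 0.106, 0, 0, 0], [0, 0, 0.106, 0, 0, 0], [0, 0, 0.106, 0, 0, 0]]]}}

```text
clock: 4.33
tcp_pos: [572.6, -202.9, 269.0]
eef_rot: [-3.103, 0.488, 0.002]
wrist_force: [0.1, 0.4, 1.2]
finger_gap: 85.5
grasp_force: 0.0
```

```bash
python3 - <<'E'
from h import *
st()
plan([(573.8,-202.4,114,-17.9)])
f=grab("top");p=cloud(f)[165:235,295:370].reshape(-1,3)
p=p[abs(p[:,2]-91)<4];print(p.mean(0))
E
```

```text
t4.33 tcp [ 572.6 -202.9  269. ] grasp [ 572.4 -202.8  114. ] x [ 0.952 -0.307 -0.001] z [-0.001  0.001 -1.   ] gap 85.5 F [0.1 0.4 1.2] g 0.0 q [-0.54  0.38  1.62  0.    1.15  1.34]
m [ 0.001  -0.0009 -0.    ] rz 0.0 rows>=0.0 -> g [ 573.8 -202.4  114. ] yaw -17.9 q6~ 1.54
[ 566.33920093 -215.47415095   91.35658292]
```

{"api": "servo_tool", "payload": {"motion": [[[0.001, -0.001, 0, 0, 0, 0], [0.001, -0.001, 0, 0, 0, 0], [0.001, -0.001, 0, 0, 0, 0], [0.001, -0.001, 0, 0, 0, 0], [0.001, -0.001, 0, 0, 0, 0], [0.001, -0.001, 0, 0, 0, 0], [0.001, -0.001, 0, 0, 0, 0], [0.001, -0.001, 0, 0, 0, 0]]], "gripper": 0.01}}

```text
clock: 5.05
tcp_pos: [574.2, -203.3, 270.0]
eef_rot: [3.102, -0.493, 0.002]
wrist_force: [-0.8, -0.9, 4.4]
finger_gap: 21.2
grasp_force: 59.6
```

{"api": "servo_tool", "payload": {"motion": [[[0, 0, 0, 0, 0, -6], [0, 0, 0, 0, 0, -12], [0, 0, -0.0005, 0, 0, -18], [0, 0, -0.001, 0, 0, -24], [0, 0, -0.0014, 0, 0, -30], [0, 0, -0.0018, 0, 0, -36], [0, 0, -0.0022, 0, 0, -42], [0, 0, -0.0026, 0, 0, -48], [0, 0, -0.003, 0, 0, -54], [0, 0, -0.0035, 0, 0, -60]]]}}

```text
clock: 5.88
tcp_pos: [573.9, -205.4, 273.3]
eef_rot: [2.926, 1.127, -0.001]
wrist_force: [0.8, -10.0, -0.7]
finger_gap: 20.8
grasp_force: 59.5
```

```bash
python3 - <<'E'
from h import *
st()
f=grab("top");cv2.imwrite("pics/t1.png",cv2.resize(f["frame"][140:260,250:410],(640,480)))
E
```

```text
t5.88 tcp [ 573.9 -205.4  273.3] grasp [ 574.2 -206.3  118.3] x [ 0.742  0.671 -0.003] z [ 0.002 -0.006 -1.   ] gap 20.8 F [  0.8 -10.   -0.7] g 59.5 q [-0.54  0.37  1.61 -0.    1.15  0.3 ]
```

View pics/t1.png

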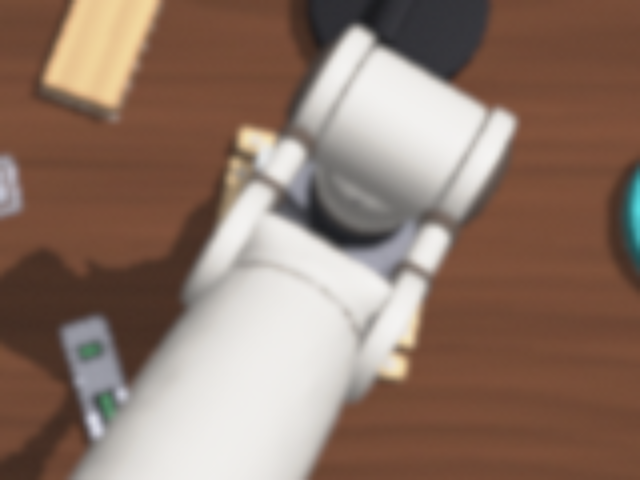

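The view is blocked by the arm, but the lid is held (21 mm gap) and turning. I'll carry on unscrewing.

{"api": "servo_tool", "payload": {"motion": [[[-0.0013, 0.0015, -0.0004, 0, 0, -6], [-0.0013, 0.0015, -0.0008, 0, 0, -12], [-0.0013, 0.0015, -0.0012, 0, 0, -18], [-0.0013, 0.0015, -0.0016, 0, 0, -24], [-0.0013, 0.0015, -0.002, 0, 0, -30], [-0.0013, 0.0015, -0.0025, 0, 0, -36], [-0.0013, 0.0015, -0.003, 0, 0, -42], [-0.0013, 0.0015, -0.0034, 0, 0, -48], [-0.0013, 0.0015, -0.0038, 0, 0, -54], [-0.0013, 0.0015, -0.0043, 0, 0, -60]]]}}

```text
clock: 6.77
tcp_pos: [575.2, -207.9, 278.5]
eef_rot: [1.969, 2.435, -0.003]
wrist_force: [7.9, -12.5, -5.0]
finger_gap: 21.5
grasp_force: 62.7
```

{"api": "servo_tool", "payload": {"motion": [[[0, 0, -0.0004, 0, 0, -6], [0, 0, -0.0008, 0, 0, -12], [0, 0, -0.0012, 0, 0, -18], [0, 0, -0.0016, 0, 0, -24], [0, 0, -0.002, 0, 0, -30], [0, 0, -0.0025, 0, 0, -36], [0, 0, -0.003, 0, 0, -42], [0, 0, -0.0034, 0, 0, -48], [0, 0, -0.0038, 0, 0, -54], [0, 0, -0.0043, 0, 0, -60]]]}}

```text
clock: 7.6
tcp_pos: [576.4, -206.5, 282.7]
eef_rot: [0.49, 3.09, -0.003]
wrist_force: [13.3, -7.4, -5.3]
finger_gap: 21.3
grasp_force: 64.0
```

{"api": "servo_tool", "payload": {"motion": [[[0, 0, -0.0004, 0, 0, -6], [0, 0, -0.0008, 0, 0, -12], [0, 0, -0.0012, 0, 0, -18], [0, 0, -0.0016, 0, 0, -24], [0, 0, -0.002, 0, 0, -30], [0, 0, -0.0023, 0, 0, -36], [0, 0, -0.0027, 0, 0, -40], [0, 0, -0.0027, 0, 0, -40], [0, 0, -0.0027, 0, 0, -40]]]}}

```text
clock: 8.35
tcp_pos: [576.0, -204.7, 285.6]
eef_rot: [-0.597, 3.076, -0.004]
wrist_force: [10.6, 2.5, 1.4]
finger_gap: 21.2
grasp_force: 60.6
```

```bash
python3 - <<'E'
from h import *
st()
E
```

```text
t8.35 tcp [ 576.  -204.7  285.6] grasp [ 577.4 -204.9  130.7] x [-0.927 -0.374 -0.008] z [ 0.009 -0.001 -1.   ] gap 21.2 F [10.6  2.5  1.4] g 60.6 q [-0.54  0.36  1.6   0.    1.17 -2.5 ]
```

{"api": "servo_tool", "payload": {"motion": [[[0, 0, -0.003, 0, 0, 0], [0, 0, -0.006, 0, 0, 0], [0, 0, -0.009, 0, 0, 0], [0, 0, -0.012, 0, 0, 0], [0, 0, -0.012, 0, 0, 0]]]}}

```text
clock: 8.77
tcp_pos: [573.9, -204.9, 296.0]
eef_rot: [0.598, -3.083, -0.001]
wrist_force: [-0.3, 0.7, -2.0]
finger_gap: 21.4
grasp_force: 61.6
```

```bash
python3 - <<'E'
from h import *
st()
E
```

```text
t8.77 tcp [ 573.9 -204.9  296. ] grasp [ 573.7 -204.9  141. ] x [-0.928 -0.374  0.001] z [-0.001  0.    -1.   ] gap 21.4 F [-0.3  0.7 -2. ] g 61.6 q [-0.54  0.35  1.6  -0.    1.2  -2.49]
```

```bash
python3 - <<'E'
from h import *
plan([(573.7,-204.9,240,-158.1),(450,-370,200,-218),(450,-370,60,-218),(450,-370,52,-218)])
E
```

```text
m [ 0.0001  0.0001 -0.099 ] rz 0.0 rows>=2.6 -> g [ 573.7 -204.9  240. ] yaw -158.1 q6~ -2.3
m [ 0.1765 -0.1069  0.04  ] rz 59.9 rows>=10.0 -> g [ 450. -370.  200.] yaw -218.0 q6~ -1.6
m [-1.0e-04  0.0e+00  1.4e-01] rz 0.0 rows>=3.7 -> g [ 450. -370.   60.] yaw -218.0 q6~ -1.6
m [0.    0.    0.008] rz 0.0 rows>=0.2 -> g [ 450. -370.   52.] yaw -218.0 q6~ -1.6
```

{"api": "servo_tool", "payload": {"motion": [[[0, 0, -0.025, 0, 0, 0], [0, 0, -0.05, 0, 0, 0], [0, 0, -0.075, 0, 0, 0], [0, 0, -0.099, 0, 0, 0], [0, 0, -0.099, 0, 0, 0]]]}}

```text
clock: 9.18
tcp_pos: [574.9, -205.5, 400.8]
eef_rot: [-0.597, 3.078, -0.009]
wrist_force: [0.9, -0.8, -0.0]
finger_gap: 21.2
grasp_force: 61.6
```

{"api": "servo_tool", "payload": {"motion": [[[0.018, -0.011, 0.004, 0, 0, 6], [0.036, -0.022, 0.008, 0, 0, 12], [0.054, -0.033, 0.012, 0, 0, 18], [0.072, -0.044, 0.016, 0, 0, 24], [0.09, -0.055, 0.02, 0, 0, 30], [0.108, -0.066, 0.024, 0, 0, 36], [0.126, -0.077, 0.028, 0, 0, 42], [0.144, -0.088, 0.032, 0, 0, 48], [0.162, -0.099, 0.036, 0, 0, 54], [0.1765, -0.107, 0.04, 0, 0, 59.9]]]}}

```text
clock: 10.02
tcp_pos: [448.9, -371.0, 353.1]
eef_rot: [-1.03, -2.965, -0.002]
wrist_force: [-0.2, -0.5, -2.1]
finger_gap: 21.6
grasp_force: 61.5
```

{"api": "servo_tool", "payload": {"motion": [[[0, 0, 0, 0, 0, 0], [0, 0, 0.03, 0, 0, 0], [0, 0, 0.06, 0, 0, 0], [0, 0, 0.09, 0, 0, 0], [0, 0, 0.12, 0, 0, 0], [0, 0, 0.135, 0, 0, 0], [0, 0, 0.138, 0, 0, 0], [0, 0, 0.138, 0, 0, 0]]]}}

```text
clock: 10.68
tcp_pos: [449.9, -369.0, 215.2]
eef_rot: [-1.018, -2.968, -0.004]
wrist_force: [-0.5, -0.2, -1.4]
finger_gap: 21.2
grasp_force: 61.6
```

{"api": "servo_tool", "payload": {"motion": [[[0, 0, 0.002, 0, 0, 0], [0, 0, 0.004, 0, 0, 0], [0, 0, 0.006, 0, 0, 0], [0, 0, 0.006, 0, 0, 0]]]}}

```text
clock: 11.02
tcp_pos: [450.5, -370.4, 211.8]
eef_rot: [1.021, 2.97, -0.001]
wrist_force: [-0.2, 0.3, -0.8]
finger_gap: 21.2
grasp_force: 61.6
```

```bash
python3 - <<'E'
from h import *
st()
f=grab("top");P=cloud(f)
for n in ["foot0","tub"]: sp("top",f,n,6)
cv2.imwrite("pics/t2.png",np.vstack([cv2.resize(f["frame"][150:290,280:440],(640,560))]))
E
```

```text
t11.02 tcp [ 450.5 -370.4  211.8] grasp [ 450.6 -370.6   56.8] x [-0.789  0.615 -0.001] z [ 0.001 -0.001 -1.   ] gap 21.2 F [-0.2  0.3 -0.8] g 61.6 q [-0.9   0.4   1.71 -0.    1.03 -1.8 ]
foot0 top [252. 193.] 0.64 [594.  58.  77.]
foot0 top [341. 205.] 0.62 [ 556. -229.   75.]
foot0 top [332. 196.] 0.48 [ 599. -212.   10.]
tub top [323. 202.] 0.79 [ 579. -178.    5.]
tub top [184. 199.] 0.45 [584. 291.   3.]
```

View pics/t2.png

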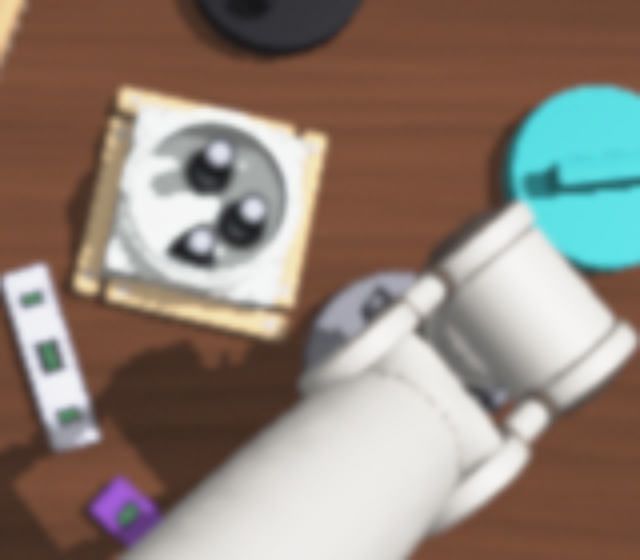

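Three feet are present: top pixels about (334,189), (343,202) and (330,210). The fourth slot, on the image-left side, is empty. Now I'll settle the lid.

{"api": "servo_tool", "payload": {"motion": [[[0, 0, 0.001, 0, 0, 0], [0, 0, 0.002, 0, 0, 0], [0, 0, 0.002, 0, 0, 0]]]}}

```text
clock: 11.42
tcp_pos: [450.8, -370.7, 210.5]
eef_rot: [1.022, 2.969, -0.001]
wrist_force: [0.4, 1.2, 4.7]
finger_gap: 21.3
grasp_force: 62.6
```

{"api": "servo_tool", "payload": {"motion": [[[0, 0, 0.001, 0, 0, 0], [0, 0, 0.0015, 0, 0, 0], [0, 0, 0.0015, 0, 0, 0]]]}}

```text
clock: 11.67
tcp_pos: [451.0, -370.9, 210.0]
eef_rot: [1.022, 2.968, -0.001]
wrist_force: [-1.7, 2.6, 11.4]
finger_gap: 20.8
grasp_force: 63.6
```

```bash
python3 - <<'E'
from h import *
st()
f=grab("top");P=cloud(f)
q=P[165:235,295:365].reshape(-1,3);k=(q[:,2]>60)&(q[:,2]<90)&(np.linalg.norm(q[:,:2]-[573.8,-203],axis=1)<58)
q=q[k]
from scipy.cluster.hierarchy import fcluster,linkage
l=fcluster(linkage(q[:,:2]),6,'distance')
for i in set(l):
    if (l==i).sum()>3: print((l==i).sum(),q[l==i].mean(0).round(1),(q[l==i].mean(0)[:2]-[573.8,-203]).round(1))
b=f["frame"][165:235,295:365].min(2).reshape(-1)[k]
print(np.c_[q,b].round(0).astype(int).tolist())
E
```

```text
t11.67 tcp [ 451.  -370.9  210. ] grasp [ 451.3 -371.1   55. ] x [-0.788  0.616 -0.002] z [ 0.002 -0.002 -1.   ] gap 20.8 F [-1.7  2.6 11.4] g 63.6 q [-0.9   0.41  1.71  0.    1.02 -1.8 ]
58 [ 609.3 -209.4   77.5] [35.5 -6.4]
59 [ 563.9 -236.3   77.3] [ -9.9 -33.3]
57 [ 537.1 -193.5   78.2] [-36.7   9.5]
[[621, -204, 78, 127], [620, -206, 82, 140], [621, -210, 79, 154], [621, -213, 77, 151], [622, -217, 75, 134], [618, -200, 78, 128], [617, -203, 82, 148], [617, -206, 81, 186], [617, -210, 81, 206], [618, -213, 77, 203], [617, -216, 80, 179], [618, -220, 79, 140], [615, -200, 77, 117], [615, -204, 76, 167], [614, -207, 78, 209], [613, -209, 83, 223], [614, -213, 79, 223], [614, -216, 79, 207], [616, -220, 74, 161], [611, -197, 79, 64], [610, -200, 83, 107], [611, -203, 79, 170], [610, -206, 81, 211], [612, -210, 76, 223], [610, -213, 82, 224], [611, -216, 80, 212], [611, -219, 81, 169], [610, -222, 83, 138], [610, -198, 70, 44], [608, -200, 78, 87], [607, -203, 82, 144], [607, -206, 81, 190], [608, -210, 77, 214], [607, -213, 80, 217], [608, -217, 77, 198], [607, -219, 82, 159], [608
[... 2286 characters left out ...]
83, 221], [537, -195, 85, 225], [538, -199, 82, 219], [538, -202, 82, 187], [538, -205, 81, 149], [538, -182, 64, 38], [535, -183, 81, 72], [535, -186, 81, 127], [534, -189, 85, 178], [535, -193, 80, 208], [534, -196, 84, 219], [535, -199, 80, 205], [535, -202, 80, 171], [536, -206, 77, 155], [533, -184, 75, 51], [532, -186, 79, 91], [531, -189, 85, 132], [532, -193, 76, 165], [532, -196, 80, 179], [533, -200, 77, 165], [533, -203, 75, 135], [531, -185, 67, 34], [529, -186, 79, 50], [529, -189, 80, 75], [528, -192, 83, 102], [529, -196, 78, 114], [528, -199, 82, 104], [529, -202, 80, 93], [527, -188, 67, 41], [527, -191, 70, 41], [527, -194, 70, 48], [526, -196, 76, 54], [528, -201, 68, 55]]
```

{"api": "servo_tool", "payload": {"motion": [[[0, 0, -0.001, 0, 0, 0], [0, 0, -0.001, 0, 0, 0], [0, 0, -0.001, 0, 0, 0], [0, 0, -0.001, 0, 0, 0], [0, 0, -0.001, 0, 0, 0], [0, 0, -0.03, 0, 0, 0], [0, 0, -0.06, 0, 0, 0], [0, 0, -0.09, 0, 0, 0], [0, 0, -0.12, 0, 0, 0], [0, 0, -0.14, 0, 0, 0]]], "gripper": 0.08}}

```text
clock: 12.55
tcp_pos: [450.5, -370.6, 350.8]
eef_rot: [1.021, 2.968, -0.003]
wrist_force: [0.6, -1.4, 0.1]
finger_gap: 80.0
grasp_force: 0.0
```

```bash
python3 - <<'E'
from h import *
st()
f=grab("scene");P=cloud(f)
m=(np.linalg.norm(P[...,:2]-[450,-370],axis=-1)<95)&(P[...,2]>8)&(P[...,2]<120)
print(m.sum(),np.percentile(P[m],[2,98],axis=0).round(0).tolist(), np.median(P[m][:,2]))
m2=m&(P[...,2]>25)&(P[...,2]<37);A=np.c_[P[m2][:,:2]-[450,-370],np.ones(m2.sum())];print("tilt",np.linalg.lstsq(A,P[m2][:,2],rcond=None)[0])
plan([(610.2,-210.3,200,168),(610.2,-210.3,68,168),(610.2,-210.3,200,168),(600,-30,200,180),(650.2,179.4,200,192),(650.2,179.4,70,192)])
E
```

```text
t12.55 tcp [ 450.5 -370.6  350.8] grasp [ 450.9 -371.   195.8] x [-0.788  0.615 -0.004] z [ 0.002 -0.003 -1.   ] gap 80.0 F [ 0.6 -1.4  0.1] g 0.0 q [-0.9   0.22  1.63 -0.    1.28 -1.8 ]
1476 [[386.0, -442.0, 10.0], [527.0, -300.0, 69.0]] 32.09720424495981
tilt [-2.46484671e-03  7.08532148e-04  3.17282269e+01]
m [-2.620e-02  2.247e-01 -2.000e-04] rz -25.9 rows>=6.0 -> g [ 610.1 -210.3  200. ] yaw 168.0 q6~ -1.69
m [-1.00e-04  0.00e+00  1.32e-01] rz -0.0 rows>=3.5 -> g [ 610.2 -210.3   68. ] yaw 168.0 q6~ -1.69
m [ 0.     0.    -0.132] rz -0.0 rows>=3.5 -> g [ 610.2 -210.3  200. ] yaw 168.0 q6~ -1.69
m [ 0.0477  0.1742 -0.    ] rz -12.0 rows>=4.8 -> g [600. -30. 200.] yaw 180.0 q6~ -1.62
m [-0.0501  0.2094 -0.    ] rz -12.0 rows>=5.7 -> g [650.2 179.4 200. ] yaw 192.0 q6~ -1.51
m [0.   0.   0.13] rz -0.0 rows>=3.4 -> g [650.2 179.4  70. ] yaw 192.0 q6~ -1.51
```

The lid lies flat. Next is the first foot.

{"api": "servo_tool", "payload": {"motion": [[[-0.0262, 0.2247, 0, 0, 0, -25.9], [-0.0262, 0.2247, 0, 0, 0, -25.9], [-0.0262, 0.2247, 0, 0, 0, -25.9], [-0.0262, 0.2247, 0, 0, 0, -25.9], [-0.0262, 0.2247, 0, 0, 0, -25.9], [-0.0262, 0.2247, 0, 0, 0, -25.9], [-0.0262, 0.2247, 0, 0, 0, -25.9], [-0.0262, 0.2247, 0, 0, 0, -25.9], [-0.0262, 0.2247, 0, 0, 0, -25.9]]], "gripper": 0.038}}

```text
clock: 13.35
tcp_pos: [608.6, -209.7, 347.1]
eef_rot: [-0.331, -3.123, 0.0]
wrist_force: [-0.2, 0.1, -0.8]
finger_gap: 37.9
grasp_force: 0.0
```

```bash
python3 - <<'E'
from h import *
st()
plan([(610.2,-210.3,68,168)])
E
```

```text
t13.35 tcp [ 608.6 -209.7  347.1] grasp [ 608.5 -209.7  192.1] x [-0.978  0.209  0.001] z [-0.001 -0.    -1.   ] gap 37.9 F [-0.2  0.1 -0.8] g 0.0 q [-0.52  0.38  1.45 -0.    1.32 -1.88]
m [-0.0016 -0.0002  0.1241] rz -0.1 rows>=3.3 -> g [ 610.2 -210.2   68. ] yaw 168.0 q6~ -1.69
```

{"api": "servo_tool", "payload": {"motion": [[[-0.001, 0, 0.03, 0, 0, 0], [-0.001, 0, 0.06, 0, 0, 0], [-0.001, 0, 0.09, 0, 0, 0], [-0.001, 0, 0.115, 0, 0, 0], [-0.001, 0, 0.126, 0, 0, 0], [-0.001, 0, 0.126, 0, 0, 0], [-0.001, 0, 0.126, 0, 0, 0]]]}}

```text
clock: 13.93
tcp_pos: [609.8, -210.3, 222.1]
eef_rot: [-0.332, -3.124, 0.0]
wrist_force: [0.7, -0.1, 0.2]
finger_gap: 38.2
grasp_force: 0.0
```

{"api": "servo_tool", "payload": {"motion": [[[0, 0, 0, 0, 0, 0], [0, 0, 0, 0, 0, 0], [0, 0, 0, 0, 0, 0], [0, 0, 0, 0, 0, 0], [0, 0, 0, 0, 0, 0]]], "gripper": 0.015}}

```text
clock: 14.35
tcp_pos: [611.0, -210.0, 224.0]
eef_rot: [0.33, 3.12, -0.003]
wrist_force: [-0.9, -1.7, 6.5]
finger_gap: 24.5
grasp_force: 59.1
```

{"api": "servo_tool", "payload": {"motion": [[[0, 0, -0.02, 0, 0, 0], [0, 0, -0.05, 0, 0, 0], [0, 0, -0.08, 0, 0, 0], [0, 0, -0.11, 0, 0, 0], [0, 0, -0.132, 0, 0, 0], [0, 0, -0.132, 0, 0, 0]]]}}

```text
clock: 14.85
tcp_pos: [611.5, -209.9, 360.6]
eef_rot: [0.328, 3.114, -0.007]
wrist_force: [0.4, -0.4, 0.7]
finger_gap: 24.6
grasp_force: 58.8
```

```bash
python3 - <<'E'
from h import *
st()
plan([(600,-30,200,180),(650.2,179.4,200,192),(650.2,179.4,70,192)])
E
```

```text
t14.85 tcp [ 611.5 -209.9  360.6] grasp [ 613.  -210.7  205.6] x [-0.978  0.209 -0.011] z [ 0.01  -0.005 -1.   ] gap 24.6 F [ 0.4 -0.4  0.7] g 58.8 q [-0.52  0.37  1.43  0.    1.33 -1.88]
m [0.0488 0.1735 0.0056] rz -12.0 rows>=4.7 -> g [600. -30. 200.] yaw 180.0 q6~ -1.62
m [-0.0501  0.2094  0.    ] rz -12.0 rows>=5.7 -> g [650.2 179.4 200. ] yaw 192.0 q6~ -1.51
m [-0.    0.    0.13] rz -0.0 rows>=3.4 -> g [650.2 179.4  70. ] yaw 192.0 q6~ -1.51
```

{"api": "servo_tool", "payload": {"motion": [[[0.0488, 0.1735, 0.005, 0, 0, -12], [0.0488, 0.1735, 0.005, 0, 0, -12], [0.0488, 0.1735, 0.005, 0, 0, -12], [0.0488, 0.1735, 0.005, 0, 0, -12], [0.0488, 0.1735, 0.005, 0, 0, -12], [0.0488, 0.1735, 0.005, 0, 0, -12]]]}}

```text
clock: 15.35
tcp_pos: [597.9, -25.8, 347.4]
eef_rot: [0.006, -3.139, -0.002]
wrist_force: [0.1, -0.8, -0.4]
finger_gap: 24.5
grasp_force: 59.1
```

{"api": "servo_tool", "payload": {"motion": [[[-0.01, 0.035, 0, 0, 0, -2], [-0.02, 0.07, 0, 0, 0, -4], [-0.03, 0.105, 0, 0, 0, -6], [-0.04, 0.14, 0, 0, 0, -8], [-0.045, 0.175, 0, 0, 0, -10], [-0.0501, 0.2094, 0, 0, 0, -12], [-0.0501, 0.2094, 0, 0, 0, -12], [-0.0501, 0.2094, 0, 0, 0, -12], [-0.0501, 0.2094, 0, 0, 0, -12]]]}}

```text
clock: 16.1
tcp_pos: [649.2, 178.6, 347.9]
eef_rot: [0.325, -3.124, 0.001]
wrist_force: [-0.1, -0.5, -0.6]
finger_gap: 24.4
grasp_force: 59.2
```

```bash
python3 - <<'E'
from h import *
st()
plan([(650.2,179.4,70,192)])
E
```

```text
t16.10 tcp [649.2 178.6 347.9] grasp [649.1 178.4 192.9] x [-0.979 -0.206  0.001] z [-0.001 -0.001 -1.   ] gap 24.4 F [-0.1 -0.5 -0.6] g 59.2 q [ 0.09  0.45  1.35 -0.    1.34 -1.69]
m [-0.0011  0.0006  0.1229] rz -0.1 rows>=3.2 -> g [650.2 179.4  70. ] yaw -168.0 q6~ -1.51
```

{"api": "servo_tool", "payload": {"motion": [[[-0.001, 0.0005, 0.03, 0, 0, 0], [-0.001, 0.0005, 0.06, 0, 0, 0], [-0.001, 0.0005, 0.09, 0, 0, 0], [-0.001, 0.0005, 0.11, 0, 0, 0], [-0.001, 0.0005, 0.119, 0, 0, 0], [-0.001, 0.0005, 0.122, 0, 0, 0], [-0.001, 0.0005, 0.122, 0, 0, 0]]]}}

```text
clock: 16.68
tcp_pos: [650.2, 179.4, 226.9]
eef_rot: [-0.324, 3.125, -0.0]
wrist_force: [1.8, -0.2, -1.1]
finger_gap: 24.1
grasp_force: 60.0
```

```bash
python3 - <<'E'
from h import *
st()
f=grab("scene");cv2.imwrite("pics/s2.png",cv2.resize(f["frame"][110:240,290:430],(700,650))[50:640])
E
```

```text
t16.68 tcp [650.2 179.4 226.9] grasp [650.3 179.4  71.9] x [-0.979 -0.205 -0.   ] z [ 0. -0. -1.] gap 24.1 F [ 1.8 -0.2 -1.1] g 60.0 q [ 0.09  0.58  1.42 -0.    1.14 -1.69]
```

View pics/s2.png

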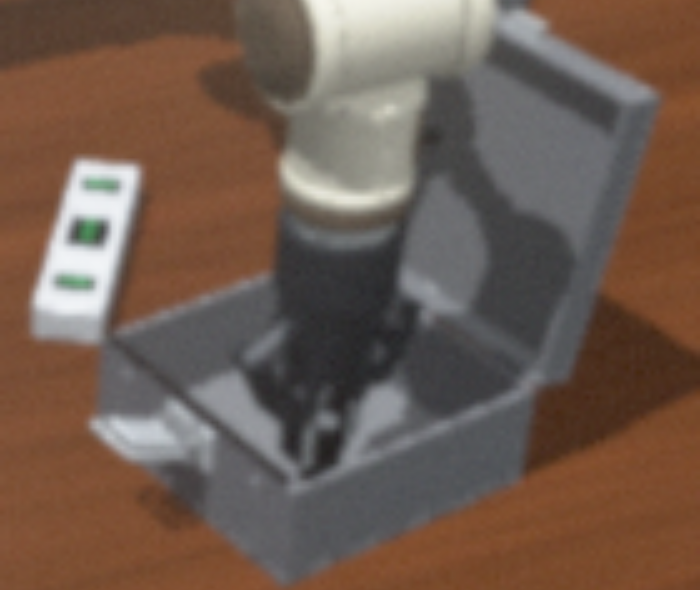

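The foot is in the case near the front-right corner, clear of the walls. Releasing it and going for the next.

{"api": "servo_tool", "payload": {"motion": [[[0, 0, 0.002, 0, 0, 0], [0, 0, 0.002, 0, 0, 0]]]}}

```text
clock: 16.9
tcp_pos: [650.5, 180.5, 226.1]
eef_rot: [-0.326, 3.122, -0.0]
wrist_force: [-0.3, 0.5, -0.8]
finger_gap: 24.6
grasp_force: 60.0
```

{"api": "servo_tool", "payload": {"motion": [[[0, 0, 0, 0, 0, 0], [0, 0, 0, 0, 0, 0], [0, 0, 0, 0, 0, 0], [0, 0, 0, 0, 0, 0], [0, 0, -0.03, 0, 0, 0], [0, 0, -0.06, 0, 0, 0], [0, 0, -0.09, 0, 0, 0], [0, 0, -0.12, 0, 0, 0], [0, 0, -0.12, 0, 0, 0], [0, 0, -0.12, 0, 0, 0]]], "gripper": 0.038}}

```text
clock: 17.73
tcp_pos: [650.6, 180.7, 347.8]
eef_rot: [-0.326, 3.119, -0.0]
wrist_force: [0.4, 0.5, -0.8]
finger_gap: 38.4
grasp_force: 0.0
```

```bash
python3 - <<'E'
from h import *
st()
plan([(590,-30,195,180),(538,-194.7,195,168),(538,-194.7,68,168)])
E
```

```text
t17.73 tcp [650.6 180.7 347.8] grasp [651.5 180.8 192.8] x [-0.978 -0.207 -0.006] z [ 0.006  0.001 -1.   ] gap 38.4 F [ 0.4  0.5 -0.8] g 0.0 q [ 0.09  0.45  1.35 -0.    1.33 -1.69]
m [ 0.1029 -0.1936 -0.0022] rz 11.9 rows>=5.8 -> g [590. -30. 195.] yaw -180.0 q6~ -1.62
m [ 0.0521 -0.1647  0.    ] rz 12.0 rows>=4.5 -> g [ 538.  -194.7  195. ] yaw -192.0 q6~ -1.71
m [0.    0.    0.127] rz 0.0 rows>=3.3 -> g [ 538.  -194.7   68. ] yaw -192.0 q6~ -1.71
```

{"api": "servo_tool", "payload": {"motion": [[[0.1029, -0.1936, -0.002, 0, 0, 12], [0.1029, -0.1936, -0.002, 0, 0, 12], [0.1029, -0.1936, -0.002, 0, 0, 12], [0.1029, -0.1936, -0.002, 0, 0, 12], [0.1029, -0.1936, -0.002, 0, 0, 12], [0.1029, -0.1936, -0.002, 0, 0, 12], [0.1029, -0.1936, -0.002, 0, 0, 12]]]}}

```text
clock: 18.32
tcp_pos: [588.2, -32.9, 345.1]
eef_rot: [-0.009, -3.139, -0.0]
wrist_force: [0.4, 0.3, 0.4]
finger_gap: 38.0
grasp_force: 0.0
```

{"api": "servo_tool", "payload": {"motion": [[[0.0521, -0.1647, 0, 0, 0, 12], [0.0521, -0.1647, 0, 0, 0, 12], [0.0521, -0.1647, 0, 0, 0, 12], [0.0521, -0.1647, 0, 0, 0, 12], [0.0521, -0.1647, 0, 0, 0, 12], [0.0521, -0.1647, 0, 0, 0, 12], [0.0521, -0.1647, 0, 0, 0, 12], [0.0521, -0.1647, 0, 0, 0, 12]]]}}

```text
clock: 18.98
tcp_pos: [537.5, -192.9, 346.0]
eef_rot: [-0.327, -3.124, -0.002]
wrist_force: [-0.1, 0.3, 0.0]
finger_gap: 37.8
grasp_force: 0.0
```

```bash
python3 - <<'E'
from h import *
st()
plan([(538,-194.7,68,168)])
E
```

```text
t18.98 tcp [ 537.5 -192.9  346. ] grasp [ 537.4 -192.7  191. ] x [-0.978  0.207  0.001] z [-0.001  0.001 -1.   ] gap 37.8 F [-0.1  0.3  0. ] g 0.0 q [-0.56  0.2   1.67  0.    1.27 -1.92]
m [-0.0008 -0.0016  0.123 ] rz 0.1 rows>=3.2 -> g [ 538.  -194.7   68. ] yaw 168.0 q6~ -1.71
```

{"api": "servo_tool", "payload": {"motion": [[[-0.001, -0.0016, 0.03, 0, 0, 0], [-0.001, -0.0016, 0.06, 0, 0, 0], [-0.001, -0.0016, 0.09, 0, 0, 0], [-0.001, -0.0016, 0.115, 0, 0, 0], [-0.001, -0.0016, 0.125, 0, 0, 0], [-0.001, -0.0016, 0.125, 0, 0, 0], [-0.001, -0.0016, 0.125, 0, 0, 0]]]}}

```text
clock: 19.57
tcp_pos: [538.2, -195.4, 221.8]
eef_rot: [-0.327, -3.124, -0.0]
wrist_force: [0.5, -1.0, -0.6]
finger_gap: 37.8
grasp_force: 0.0
```

{"api": "servo_tool", "payload": {"motion": [[[0, 0, 0, 0, 0, 0], [0, 0, 0, 0, 0, 0], [0, 0, 0, 0, 0, 0], [0, 0, 0, 0, 0, 0], [0, 0, 0, 0, 0, 0]]], "gripper": 0.015}}

```text
clock: 19.98
tcp_pos: [538.1, -196.5, 222.7]
eef_rot: [0.33, 3.122, 0.0]
wrist_force: [1.1, 2.5, 6.2]
finger_gap: 24.4
grasp_force: 59.4
```

{"api": "servo_tool", "payload": {"motion": [[[0, 0, -0.02, 0, 0, 0], [0, 0, -0.05, 0, 0, 0], [0, 0, -0.08, 0, 0, 0], [0, 0, -0.11, 0, 0, 0], [0, 0, -0.132, 0, 0, 0], [0, 0, -0.132, 0, 0, 0], [0, 0, -0.132, 0, 0, 0]]]}}

```text
clock: 20.57
tcp_pos: [537.7, -196.9, 354.7]
eef_rot: [0.33, 3.122, -0.003]
wrist_force: [-0.1, -0.9, -1.7]
finger_gap: 24.0
grasp_force: 64.8
```

```bash
python3 - <<'E'
from h import *
st()
plan([(590,-30,200,180),(591.5,166.9,200,192)])
E
```

```text
t20.57 tcp [ 537.7 -196.9  354.7] grasp [ 538.  -197.2  199.7] x [-0.978  0.209 -0.002] z [ 0.002 -0.002 -1.   ] gap 24.0 F [-0.1 -0.9 -1.7] g 64.8 q [-0.56  0.19  1.66 -0.    1.29 -1.92]
m [-0.0162  0.1742 -0.0003] rz -12.1 rows>=4.6 -> g [590. -30. 200.] yaw 180.0 q6~ -1.62
m [-0.0016  0.1969 -0.    ] rz -12.0 rows>=5.2 -> g [591.5 166.9 200. ] yaw 192.0 q6~ -1.51
```

```bash
python3 - <<'E'
from h import *
plan([(560,-30,200,180),(534,154.6,200,192),(534,154.6,70,192)])
E
```

```text
m [ 0.0131  0.1679 -0.0003] rz -12.1 rows>=4.4 -> g [560. -30. 200.] yaw 180.0 q6~ -1.62
m [ 0.0259  0.1846 -0.    ] rz -12.0 rows>=4.9 -> g [534.  154.6 200. ] yaw 192.0 q6~ -1.5
m [ 0.   -0.    0.13] rz 0.0 rows>=3.4 -> g [534.  154.6  70. ] yaw 192.0 q6~ -1.5
```

{"api": "servo_tool", "payload": {"motion": [[[0.0131, 0.1679, 0, 0, 0, -12], [0.0131, 0.1679, 0, 0, 0, -12], [0.0131, 0.1679, 0, 0, 0, -12], [0.0131, 0.1679, 0, 0, 0, -12], [0.0131, 0.1679, 0, 0, 0, -12], [0.0131, 0.1679, 0, 0, 0, -12]]]}}

```text
clock: 21.07
tcp_pos: [559.2, -27.4, 351.1]
eef_rot: [0.005, -3.137, -0.001]
wrist_force: [-0.3, -0.5, -0.5]
finger_gap: 24.1
grasp_force: 64.7
```

{"api": "servo_tool", "payload": {"motion": [[[0.0259, 0.1846, 0, 0, 0, -12], [0.0259, 0.1846, 0, 0, 0, -12], [0.0259, 0.1846, 0, 0, 0, -12], [0.0259, 0.1846, 0, 0, 0, -12], [0.0259, 0.1846, 0, 0, 0, -12], [0.0259, 0.1846, 0, 0, 0, -12], [0.0259, 0.1846, 0, 0, 0, -12], [0.0259, 0.1846, 0, 0, 0, -12]]]}}

```text
clock: 21.73
tcp_pos: [534.4, 153.4, 352.6]
eef_rot: [0.324, -3.123, 0.001]
wrist_force: [0.2, -0.6, -0.8]
finger_gap: 24.1
grasp_force: 64.7
```

```bash
python3 - <<'E'
from h import *
st()
plan([(534,154.6,70,192)])
E
```

```text
t21.73 tcp [534.4 153.4 352.6] grasp [534.1 153.2 197.6] x [-0.979 -0.205  0.002] z [-0.002 -0.001 -1.   ] gap 24.1 F [ 0.2 -0.6 -0.8] g 64.7 q [ 0.06  0.15  1.71 -0.    1.28 -1.71]
m [1.000e-04 1.200e-03 1.276e-01] rz -0.1 rows>=3.4 -> g [534.  154.6  70. ] yaw -168.0 q6~ -1.5
```

{"api": "servo_tool", "payload": {"motion": [[[0, 0.001, 0.03, 0, 0, 0], [0, 0.001, 0.06, 0, 0, 0], [0, 0.001, 0.09, 0, 0, 0], [0, 0.001, 0.115, 0, 0, 0], [0, 0.001, 0.125, 0, 0, 0], [0, 0.001, 0.129, 0, 0, 0], [0, 0.001, 0.129, 0, 0, 0]]]}}

```text
clock: 22.32
tcp_pos: [534.6, 154.3, 224.7]
eef_rot: [0.323, -3.124, 0.001]
wrist_force: [0.8, 0.2, -0.8]
finger_gap: 24.1
grasp_force: 66.5
```

{"api": "servo_tool", "payload": {"motion": [[[0, 0, 0, 0, 0, 0], [0, 0, 0, 0, 0, 0], [0, 0, 0, 0, 0, 0], [0, 0, 0, 0, 0, 0], [0, 0, -0.03, 0, 0, 0], [0, 0, -0.06, 0, 0, 0], [0, 0, -0.09, 0, 0, 0], [0, 0, -0.125, 0, 0, 0], [0, 0, -0.125, 0, 0, 0], [0, 0, -0.125, 0, 0, 0]]], "gripper": 0.038}}

```text
clock: 23.15
tcp_pos: [534.8, 156.1, 352.7]
eef_rot: [-0.326, 3.118, -0.0]
wrist_force: [0.6, -0.4, -0.1]
finger_gap: 37.5
grasp_force: 0.0
```

```bash
python3 - <<'E'
from h import *
st()
plan([(560,-30,195,140),(565.3,-237.8,195,78)])
E
```

```text
t23.15 tcp [534.8 156.1 352.7] grasp [535.8 156.1 197.7] x [-0.978 -0.207 -0.006] z [ 0.006  0.    -1.   ] gap 37.5 F [ 0.6 -0.4 -0.1] g 0.0 q [ 0.07  0.16  1.71 -0.    1.27 -1.71]
m [ 0.0139 -0.1873  0.0027] rz 52.0 rows>=8.7 -> g [560. -30. 195.] yaw -220.0 q6~ -0.93
m [-0.1377 -0.1556 -0.    ] rz 62.0 rows>=10.3 -> g [ 565.3 -237.8  195. ] yaw -282.0 q6~ -0.19
```

{"api": "servo_tool", "payload": {"motion": [[[0.0139, -0.1873, 0.0027, 0, 0, 57], [0.0139, -0.1873, 0.0027, 0, 0, 57], [0.0139, -0.1873, 0.0027, 0, 0, 57], [0.0139, -0.1873, 0.0027, 0, 0, 57], [0.0139, -0.1873, 0.0027, 0, 0, 57], [0.0139, -0.1873, 0.0027, 0, 0, 57], [0.0139, -0.1873, 0.0027, 0, 0, 57], [0.0139, -0.1873, 0.0027, 0, 0, 57], [0.0139, -0.1873, 0.0027, 0, 0, 57], [0.0139, -0.1873, 0.0027, 0, 0, 57]]]}}

```text
clock: 23.98
tcp_pos: [558.7, -30.1, 345.5]
eef_rot: [-1.198, -2.902, 0.0]
wrist_force: [-0.1, 0.7, -0.1]
finger_gap: 38.3
grasp_force: 0.0
```

```bash
python3 - <<'E'
from h import *
st()
plan([(565.3,-237.8,195,78)])
E
```

```text
t23.98 tcp [558.7 -30.1 345.5] grasp [558.3 -30.  190.5] x [-0.709  0.706  0.002] z [-0.002  0.001 -1.   ] gap 38.3 F [-0.1  0.7 -0.1] g 0.0 q [-0.27  0.17  1.7   0.    1.27 -1.06]
m [-0.1513 -0.1425 -0.0045] rz 57.1 rows>=9.5 -> g [ 565.4 -237.8  195. ] yaw 78.0 q6~ -0.19
```

{"api": "servo_tool", "payload": {"motion": [[[-0.1513, -0.1425, 0, 0, 0, 57.1], [-0.1513, -0.1425, 0, 0, 0, 57.1], [-0.1513, -0.1425, 0, 0, 0, 57.1], [-0.1513, -0.1425, 0, 0, 0, 57.1], [-0.1513, -0.1425, 0, 0, 0, 57.1], [-0.1513, -0.1425, 0, 0, 0, 57.1], [-0.1513, -0.1425, 0, 0, 0, 57.1], [-0.1513, -0.1425, 0, 0, 0, 57.1], [-0.1513, -0.1425, 0, 0, 0, 57.1], [-0.1513, -0.1425, 0, 0, 0, 57.1]]]}}

```text
clock: 24.82
tcp_pos: [565.0, -237.7, 346.3]
eef_rot: [-2.438, -1.98, 0.001]
wrist_force: [1.2, -0.5, -0.4]
finger_gap: 37.8
grasp_force: 0.0
```

{"api": "servo_tool", "payload": {"motion": [[[0, 0, 0, 0, 0, 0], [0, 0, 0.03, 0, 0, 0], [0, 0, 0.05, 0, 0, 0], [0, 0, 0.05, 0, 0, 0], [0, 0, 0.05, 0, 0, 0]]]}}

```text
clock: 25.23
tcp_pos: [564.7, -237.4, 295.8]
eef_rot: [-2.44, -1.975, 0.001]
wrist_force: [0.9, 0.4, 0.1]
finger_gap: 37.8
grasp_force: 0.0
```

```bash
python3 - <<'E'
from h import *
st()
plan([(565.3,-237.8,68,78)])
E
```

```text
t25.23 tcp [ 564.7 -237.4  295.8] grasp [ 564.3 -237.1  140.8] x [0.208 0.978 0.001] z [-0.003  0.002 -1.   ] gap 37.8 F [0.9 0.4 0.1] g 0.0 q [-0.59  0.36  1.58 -0.    1.2  -0.38]
m [-0.0003  0.0006  0.0728] rz -0.0 rows>=1.9 -> g [ 565.3 -237.8   68. ] yaw 78.0 q6~ -0.19
```

{"api": "servo_tool", "payload": {"motion": [[[0, 0.0006, 0.03, 0, 0, 0], [0, 0.0006, 0.055, 0, 0, 0], [0, 0.0006, 0.072, 0, 0, 0], [0, 0.0006, 0.073, 0, 0, 0], [0, 0.0006, 0.073, 0, 0, 0]]]}}

```text
clock: 25.65
tcp_pos: [566.0, -238.1, 224.7]
eef_rot: [2.443, 1.975, 0.0]
wrist_force: [0.9, 0.2, 0.5]
finger_gap: 38.0
grasp_force: 0.0
```

{"api": "servo_tool", "payload": {"motion": [[[0, 0, 0, 0, 0, 0], [0, 0, 0, 0, 0, 0], [0, 0, 0, 0, 0, 0], [0, 0, 0, 0, 0, 0], [0, 0, 0, 0, 0, 0]]], "gripper": 0.015}}

```text
clock: 26.07
tcp_pos: [566.7, -238.7, 226.4]
eef_rot: [2.441, 1.971, 0.002]
wrist_force: [-0.5, 0.0, 6.5]
finger_gap: 23.9
grasp_force: 59.2
```

{"api": "servo_tool", "payload": {"motion": [[[0, 0, -0.02, 0, 0, 0], [0, 0, -0.05, 0, 0, 0], [0, 0, -0.08, 0, 0, 0], [0, 0, -0.11, 0, 0, 0], [0, 0, -0.132, 0, 0, 0], [0, 0, -0.132, 0, 0, 0], [0, 0, -0.132, 0, 0, 0]]]}}

```text
clock: 26.65
tcp_pos: [566.0, -238.2, 357.8]
eef_rot: [2.441, 1.972, 0.002]
wrist_force: [0.3, -1.3, -0.8]
finger_gap: 24.4
grasp_force: 58.9
```

```bash
python3 - <<'E'
from h import *
st()
plan([(600,-30,200,90),(591.8,167.2,200,102)])
E
```

```text
t26.65 tcp [ 566.  -238.2  357.8] grasp [ 566.4 -238.6  202.8] x [ 0.211  0.978 -0.001] z [ 0.003 -0.002 -1.   ] gap 24.4 F [ 0.3 -1.3 -0.8] g 58.9 q [-0.59  0.29  1.53 -0.    1.31 -0.38]
m [ 0.2107 -0.0106  0.0028] rz -12.2 rows>=5.6 -> g [600. -30. 200.] yaw 90.0 q6~ -0.05
m [ 0.1972 -0.008  -0.    ] rz -12.0 rows>=5.2 -> g [591.8 167.2 200. ] yaw 102.0 q6~ 0.07
```

{"api": "servo_tool", "payload": {"motion": [[[0.2107, -0.0106, 0.003, 0, 0, -12.2], [0.2107, -0.0106, 0.003, 0, 0, -12.2], [0.2107, -0.0106, 0.003, 0, 0, -12.2], [0.2107, -0.0106, 0.003, 0, 0, -12.2], [0.2107, -0.0106, 0.003, 0, 0, -12.2], [0.2107, -0.0106, 0.003, 0, 0, -12.2], [0.2107, -0.0106, 0.003, 0, 0, -12.2]]]}}

```text
clock: 27.23
tcp_pos: [599.2, -27.3, 350.7]
eef_rot: [-2.214, -2.225, 0.003]
wrist_force: [-0.1, -0.4, -0.2]
finger_gap: 24.4
grasp_force: 58.9
```

{"api": "servo_tool", "payload": {"motion": [[[0.1972, -0.008, 0, 0, 0, -12], [0.1972, -0.008, 0, 0, 0, -12], [0.1972, -0.008, 0, 0, 0, -12], [0.1972, -0.008, 0, 0, 0, -12], [0.1972, -0.008, 0, 0, 0, -12], [0.1972, -0.008, 0, 0, 0, -12], [0.1972, -0.008, 0, 0, 0, -12], [0.1972, -0.008, 0, 0, 0, -12]]]}}

```text
clock: 27.9
tcp_pos: [591.7, 165.9, 351.8]
eef_rot: [-1.977, -2.441, 0.003]
wrist_force: [0.5, -0.4, -0.3]
finger_gap: 24.3
grasp_force: 58.9
```

```bash
python3 - <<'E'
from h import *
st()
plan([(591.8,167.2,73,102)])
E
```

```text
t27.90 tcp [591.7 165.9 351.8] grasp [591.4 165.8 196.8] x [-0.208  0.978 -0.001] z [-0.002 -0.001 -1.   ] gap 24.3 F [ 0.5 -0.4 -0.3] g 58.9 q [ 0.08  0.3   1.53 -0.    1.31 -0.13]
m [0.0012 0.0004 0.1238] rz -0.0 rows>=3.3 -> g [591.8 167.2  73. ] yaw 102.0 q6~ 0.07
```

{"api": "servo_tool", "payload": {"motion": [[[0.001, 0, 0.03, 0, 0, 0], [0.001, 0, 0.06, 0, 0, 0], [0.001, 0, 0.09, 0, 0, 0], [0.001, 0, 0.112, 0, 0, 0], [0.001, 0, 0.121, 0, 0, 0], [0.001, 0, 0.124, 0, 0, 0], [0.001, 0, 0.124, 0, 0, 0]]]}}

```text
clock: 28.48
tcp_pos: [591.8, 167.1, 229.0]
eef_rot: [-1.978, -2.441, 0.001]
wrist_force: [0.2, 0.6, -0.3]
finger_gap: 24.5
grasp_force: 60.0
```

{"api": "servo_tool", "payload": {"motion": [[[0, 0, 0, 0, 0, 0], [0, 0, 0, 0, 0, 0], [0, 0, 0, 0, 0, 0], [0, 0, 0, 0, 0, 0], [0, 0, -0.03, 0, 0, 0], [0, 0, -0.06, 0, 0, 0], [0, 0, -0.09, 0, 0, 0], [0, 0, -0.125, 0, 0, 0], [0, 0, -0.125, 0, 0, 0], [0, 0, -0.125, 0, 0, 0]]], "gripper": 0.038}}

```text
clock: 29.32
tcp_pos: [592.2, 168.5, 357.6]
eef_rot: [1.973, 2.438, 0.007]
wrist_force: [-0.1, -0.2, -0.7]
finger_gap: 38.3
grasp_force: 0.0
```

```bash
python3 - <<'E'
from h import *
st()
for n in("top","scene"):
    f=grab(n);P=cloud(f);im=f["frame"]
    m=(im.min(2)>110)&(P[...,2]>12)&(P[...,2]<30)&(np.linalg.norm(P[...,:2]-[440,-25],axis=-1)<130)
    m=cv2.morphologyEx(m.astype(np.uint8),cv2.MORPH_CLOSE,np.ones((5,5)))
    nn,l,s,c=cv2.connectedComponentsWithStats(m)
    for i in range(1,nn):
        if s[i,4]>60:
            p=P[(l==i)&(P[...,2]>12)&(P[...,2]<30)];r=cv2.minAreaRect(p[:,:2].astype(np.float32));print(n,np.round(r[0],1),np.round(r[1],1),r[2],c[i],s[i,4])
f=grab("scene");cv2.imwrite("pics/s3.png",cv2.resize(f["frame"][110:240,180:430],(800,416)))
E
```

```text
t29.32 tcp [592.2 168.5 357.6] grasp [593.3 168.6 202.6] x [-0.209  0.978 -0.001] z [ 0.007  0.001 -1.   ] gap 38.3 F [-0.1 -0.2 -0.7] g 0.0 q [ 0.08  0.3   1.53 -0.    1.31 -0.13]
top [ 512.2 -115.9] [53.9 25.9] 44.27536392211914 [303.90789474 219.60526316] 76
top [450.2 -75.6] [149.5  36.3] 17.713685989379883 [291.6012024  239.39679359] 499
scene [460. -92.] [151.1  75.1] 10.729876518249512 [255.70909091 204.32207792] 385
```

View pics/s3.png

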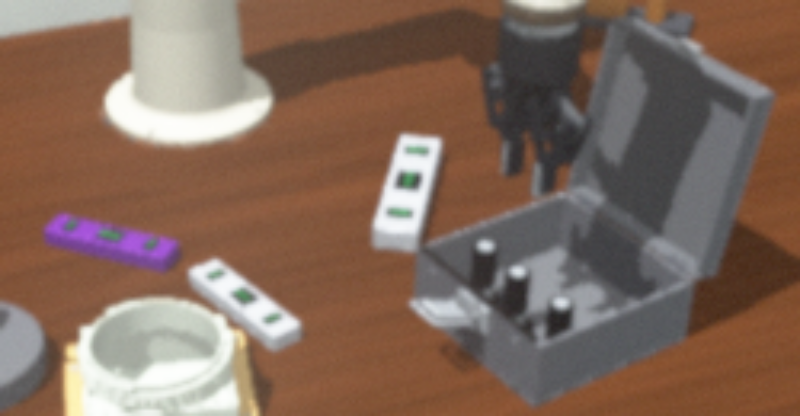

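Three feet stand in the case. The level has been knocked to (450,-76), so I'm going there.

```bash
python3 - <<'E'
from h import *
plan([(530,40,205,58),(450.2,-75.6,130,17.7),(450.2,-75.6,21,17.7)])
E
```

```text
m [-0.1128 -0.0863 -0.0076] rz 44.0 rows>=7.3 -> g [530.  40. 205.] yaw 58.0 q6~ 0.63
m [-0.1403 -0.0065  0.075 ] rz 40.3 rows>=6.7 -> g [450.2 -75.6 130. ] yaw 17.7 q6~ 1.09
m [0.    0.    0.109] rz 0.0 rows>=2.9 -> g [450.2 -75.6  21. ] yaw 17.7 q6~ 1.09
```

{"api": "servo_tool", "payload": {"motion": [[[-0.1128, -0.0863, -0.005, 0, 0, 44], [-0.1128, -0.0863, -0.005, 0, 0, 44], [-0.1128, -0.0863, -0.005, 0, 0, 44], [-0.1128, -0.0863, -0.005, 0, 0, 44], [-0.1128, -0.0863, -0.005, 0, 0, 44], [-0.1128, -0.0863, -0.005, 0, 0, 44], [-0.1128, -0.0863, -0.005, 0, 0, 44], [-0.1128, -0.0863, -0.005, 0, 0, 44]]], "gripper": 0.058}}

```text
clock: 30.13
tcp_pos: [530.1, 40.0, 357.5]
eef_rot: [-2.744, -1.526, 0.003]
wrist_force: [-0.8, -0.4, -0.9]
finger_gap: 58.1
grasp_force: 0.0
```

{"api": "servo_tool", "payload": {"motion": [[[-0.1403, -0.0065, 0.07, 0, 0, 40.3], [-0.1403, -0.0065, 0.07, 0, 0, 40.3], [-0.1403, -0.0065, 0.07, 0, 0, 40.3], [-0.1403, -0.0065, 0.07, 0, 0, 40.3], [-0.1403, -0.0065, 0.07, 0, 0, 40.3], [-0.1403, -0.0065, 0.07, 0, 0, 40.3], [-0.1403, -0.0065, 0.07, 0, 0, 40.3], [-0.1403, -0.0065, 0.07, 0, 0, 40.3], [-0.1403, -0.0065, 0.07, 0, 0, 40.3]]]}}

```text
clock: 30.88
tcp_pos: [450.9, -75.2, 288.8]
eef_rot: [-3.103, -0.491, 0.0]
wrist_force: [-0.0, 0.3, 0.3]
finger_gap: 57.9
grasp_force: 0.0
```

```bash
python3 - <<'E'
from h import *
st()
plan([(450.2,-75.6,21,17.7)])
f=grab("scene");P=cloud(f);im=f["frame"]
m=(im.min(2)>110)&(P[...,2]>12)&(P[...,2]<30)&(np.linalg.norm(P[...,:2]-[445,-60],axis=-1)<95)&(np.linalg.norm(P[...,:2]-[574,-203],axis=-1)>120)
p=P[m];r=cv2.minAreaRect(p[:,:2].astype(np.float32));print(r,m.sum())
E
```

```text
t30.88 tcp [450.9 -75.2 288.8] grasp [450.9 -75.2 133.8] x [ 0.951  0.309 -0.   ] z [-0.  0. -1.] gap 57.9 F [-0.   0.3  0.3] g 0.0 q [-0.43 -0.02  2.03 -0.    1.13  0.83]
m [-8.000e-04  1.000e-04  1.128e-01] rz 0.3 rows>=3.0 -> g [450.2 -75.6  21. ] yaw 17.7 q6~ 1.1
((456.21771240234375, -80.57388305664062), (154.96163940429688, 41.10557174682617), 17.07170295715332) 330
```

Level still there; descend and grip.

{"api": "servo_tool", "payload": {"motion": [[[0, 0, 0.03, 0, 0, 0], [0, 0, 0.06, 0, 0, 0], [0, 0, 0.09, 0, 0, 0], [0, 0, 0.107, 0, 0, 0], [0, 0, 0.113, 0, 0, 0], [0, 0, 0.113, 0, 0, 0], [0, 0, 0.113, 0, 0, 0]]]}}

```text
clock: 31.52
tcp_pos: [451.3, -75.6, 176.7]
eef_rot: [3.103, 0.486, 0.002]
wrist_force: [-0.0, 0.7, -0.5]
finger_gap: 58.2
grasp_force: 0.0
```

{"api": "servo_tool", "payload": {"motion": [[[0, 0, 0, 0, 0, 0], [0, 0, 0, 0, 0, 0], [0, 0, 0, 0, 0, 0], [0, 0, 0, 0, 0, 0], [0, 0, 0, 0, 0, 0], [0, 0, 0, 0, 0, 0]]], "gripper": 0.025}}

```text
clock: 32.02
tcp_pos: [452.0, -76.2, 178.0]
eef_rot: [3.101, 0.485, 0.006]
wrist_force: [-0.9, 0.8, 6.6]
finger_gap: 34.9
grasp_force: 60.9
```

{"api": "servo_tool", "payload": {"motion": [[[0, 0, -0.02, 0, 0, 0], [0, 0, -0.05, 0, 0, 0], [0, 0, -0.08, 0, 0, 0], [0, 0, -0.11, 0, 0, 0], [0, 0, -0.14, 0, 0, 0], [0, 0, -0.17, 0, 0, 0], [0, 0, -0.18, 0, 0, 0], [0, 0, -0.18, 0, 0, 0]]]}}

```text
clock: 32.68
tcp_pos: [451.5, -75.9, 359.2]
eef_rot: [3.1, 0.484, 0.01]
wrist_force: [-0.4, -1.0, -2.5]
finger_gap: 34.5
grasp_force: 60.7
```

```bash
python3 - <<'E'
from h import *
st()
plan([(530,80,200,12),(576.3,238.3,200,12),(576.3,238.3,27,12)])
E
```

```text
t32.68 tcp [451.5 -75.9 359.2] grasp [452.6 -76.4 204.2] x [0.952 0.305 0.005] z [ 0.007 -0.003 -1.   ] gap 34.5 F [-0.4 -1.  -2.5] g 60.7 q [-0.43 -0.12  1.97  0.    1.28  0.83]
m [ 0.1222 -0.1246  0.0042] rz 5.8 rows>=4.6 -> g [529.9  80.  200. ] yaw 12.0 q6~ 1.51
m [ 0.0781 -0.1453 -0.    ] rz -0.0 rows>=4.3 -> g [576.3 238.3 200. ] yaw 12.0 q6~ 1.75
m [0.    0.    0.173] rz -0.0 rows>=4.6 -> g [576.3 238.3  27. ] yaw 12.0 q6~ 1.75
```

{"api": "servo_tool", "payload": {"motion": [[[0.03, -0.03, 0, 0, 0, 1.5], [0.06, -0.06, 0, 0, 0, 3], [0.09, -0.09, 0, 0, 0, 4.5], [0.1222, -0.1246, 0, 0, 0, 5.8], [0.1222, -0.1246, 0, 0, 0, 5.8], [0.1222, -0.1246, 0, 0, 0, 5.8]]]}}

```text
clock: 33.18
tcp_pos: [528.9, 82.7, 353.0]
eef_rot: [-3.123, -0.333, 0.006]
wrist_force: [0.0, -0.0, -1.5]
finger_gap: 34.7
grasp_force: 60.8
```

{"api": "servo_tool", "payload": {"motion": [[[0.02, -0.036, 0, 0, 0, 0], [0.04, -0.072, 0, 0, 0, 0], [0.06, -0.108, 0, 0, 0, 0], [0.0781, -0.1453, 0, 0, 0, 0], [0.0781, -0.1453, 0, 0, 0, 0], [0.0781, -0.1453, 0, 0, 0, 0]]]}}

```text
clock: 33.68
tcp_pos: [575.0, 239.1, 353.4]
eef_rot: [3.123, 0.33, -0.006]
wrist_force: [0.2, -1.0, -2.5]
finger_gap: 34.6
grasp_force: 61.0
```

```bash
python3 - <<'E'
from h import *
st()
plan([(576.3,238.3,27,12)])
f=grab("scene");cv2.imwrite("pics/s4.png",cv2.resize(f["frame"][100:230,290:430],(700,650))[0:600])
E
```

```text
t33.68 tcp [575.  239.1 353.4] grasp [574.5 238.9 198.4] x [ 0.978  0.209 -0.004] z [-0.004 -0.001 -1.   ] gap 34.6 F [ 0.2 -1.  -2.5] g 61.0 q [ 0.2   0.32  1.51 -0.    1.32  1.56]
m [0.001  0.0011 0.1714] rz 0.1 rows>=4.5 -> g [576.3 238.3  27. ] yaw 12.0 q6~ 1.75
```

View pics/s4.png

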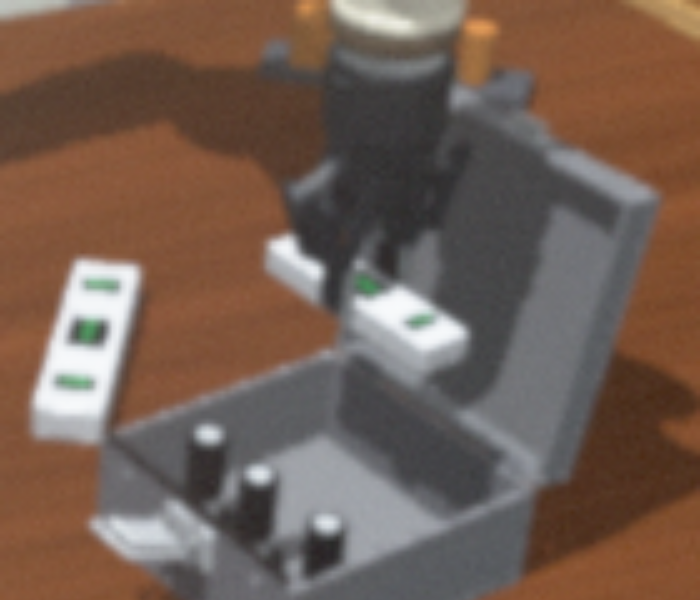

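The level is held over the case and aligned with the hinge side. Lowering it.

{"api": "servo_tool", "payload": {"motion": [[[0.001, 0.001, 0.025, 0, 0, 0], [0.001, 0.001, 0.05, 0, 0, 0], [0.001, 0.001, 0.075, 0, 0, 0], [0.001, 0.001, 0.1, 0, 0, 0], [0.001, 0.001, 0.12, 0, 0, 0], [0.001, 0.001, 0.14, 0, 0, 0], [0.001, 0.001, 0.145, 0, 0, 0], [0.001, 0.001, 0.145, 0, 0, 0]]]}}

```text
clock: 34.4
tcp_pos: [575.5, 235.9, 208.5]
eef_rot: [3.124, 0.323, -0.009]
wrist_force: [0.4, 0.6, -2.8]
finger_gap: 34.6
grasp_force: 61.0
```

{"api": "servo_tool", "payload": {"motion": [[[0, 0, 0.01, 0, 0, 0], [0, 0, 0.02, 0, 0, 0], [0, 0, 0.022, 0, 0, 0], [0, 0, 0.022, 0, 0, 0]]]}}

```text
clock: 34.73
tcp_pos: [576.3, 237.7, 188.2]
eef_rot: [3.124, 0.327, -0.002]
wrist_force: [0.4, 1.4, -2.4]
finger_gap: 34.8
grasp_force: 61.0
```

```bash
python3 - <<'E'
from h import *
st()
E
```

```text
t34.73 tcp [576.3 237.7 188.2] grasp [576.1 237.6  33.2] x [ 0.978  0.207 -0.001] z [-0.001 -0.    -1.   ] gap 34.8 F [ 0.4  1.4 -2.4] g 61.0 q [ 0.2   0.53  1.59 -0.    1.02  1.56]
```

{"api": "servo_tool", "payload": {"motion": [[[0, 0, 0.003, 0, 0, 0], [0, 0, 0.005, 0, 0, 0], [0, 0, 0.005, 0, 0, 0]]]}}

```text
clock: 34.98
tcp_pos: [576.6, 238.0, 183.8]
eef_rot: [3.124, 0.327, -0.0]
wrist_force: [-0.4, 0.8, -2.1]
finger_gap: 34.4
grasp_force: 61.0
```

{"api": "servo_tool", "payload": {"motion": [[[0, 0, 0, 0, 0, 0], [0, 0, 0, 0, 0, 0], [0, 0, 0, 0, 0, 0], [0, 0, 0, 0, 0, 0], [0, 0, -0.03, 0, 0, 0], [0, 0, -0.06, 0, 0, 0], [0, 0, -0.09, 0, 0, 0], [0, 0, -0.12, 0, 0, 0], [0, 0, -0.15, 0, 0, 0], [0, 0, -0.17, 0, 0, 0]]], "gripper": 0.05}}

```text
clock: 35.82
tcp_pos: [577.2, 238.0, 357.9]
eef_rot: [-3.124, -0.327, -0.007]
wrist_force: [-0.1, 0.9, 0.9]
finger_gap: 50.1
grasp_force: 0.0
```

```bash
python3 - <<'E'
from h import *
st()
f=grab("scene");cv2.imwrite("pics/s5.png",cv2.resize(f["frame"][110:240,290:430],(640,594)))
P=cloud(f)
for n in ["latch_lever","latch_loop","lid_edge"]: sp("scene",f,n)
E
```

```text
t35.82 tcp [577.2 238.  357.9] grasp [577.9 238.2 202.9] x [0.978 0.207 0.005] z [ 0.005  0.001 -1.   ] gap 50.1 F [-0.1  0.9  0.9] g 0.0 q [0.2  0.32 1.5  0.   1.32 1.56]
latch_lever scene [321. 209.] 0.48 [576. 102.  26.]
lid_edge scene [393. 160.] 0.72 [579. 353. 163.]
```

View pics/s5.png

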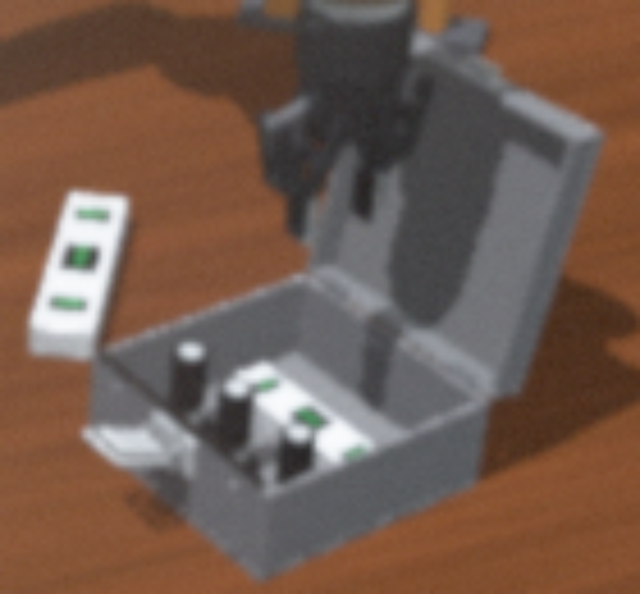

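All three feet and the level are in the case. Next: behind the lid to push it shut.

```bash
cat >> h.py <<'E'
CC=np.array([581.5,213.8]);CA=np.radians(102)
def cw(x,y,z,yaw): 
    X=np.array([np.cos(CA),np.sin(CA)]);Y=np.array([-np.sin(CA),np.cos(CA)])
    p=CC+x*X+y*Y; return (p[0],p[1],z,yaw)
def wc(p):
    X=np.array([np.cos(CA),np.sin(CA)]);Y=np.array([-np.sin(CA),np.cos(CA)]);d=np.array(p[:2])-CC
    return np.array([d@X,d@Y,p[2]])
E
python3 - <<'E'
from h import *
plan([cw(25,0,320,12),cw(192,0,320,12),cw(192,0,255,12),cw(35,0,255,12),cw(35,0,345,12)])
E
```

```text
m [-0.0003 -0.0004 -0.1208] rz -0.1 rows>=3.2 -> g [576.3 238.2 320. ] yaw 12.0 q6~ 1.75
m [ 1.00e-04 -1.67e-01  0.00e+00] rz 0.0 rows>=4.4 -> g [541.6 401.6 320. ] yaw 12.0 q6~ 2.0
m [ 0.    -0.     0.065] rz 0.0 rows>=1.7 -> g [541.6 401.6 255. ] yaw 12.0 q6~ 2.0
m [-1.00e-04  1.57e-01  0.00e+00] rz 0.0 rows>=4.1 -> g [574.2 248.  255. ] yaw 12.0 q6~ 1.77
m [ 0.   -0.   -0.09] rz 0.0 rows>=2.4 -> g [574.2 248.  345. ] yaw 12.0 q6~ 1.77
```

{"api": "servo_tool", "payload": {"motion": [[[0, 0, -0.04, 0, 0, 0], [0, 0, -0.08, 0, 0, 0], [0, 0, -0.1208, 0, 0, 0], [0, 0, -0.1208, 0, 0, 0], [0, 0, -0.1208, 0, 0, 0]]], "gripper": 0.0}}

```text
clock: 36.43
tcp_pos: [577.0, 237.9, 476.3]
eef_rot: [-3.124, -0.327, -0.006]
wrist_force: [1.0, -1.0, -1.0]
finger_gap: 0.1
grasp_force: 0.0
```

{"api": "servo_tool", "payload": {"motion": [[[0, -0.167, 0, 0, 0, 0], [0, -0.167, 0, 0, 0, 0], [0, -0.167, 0, 0, 0, 0], [0, -0.167, 0, 0, 0, 0], [0, -0.167, 0, 0, 0, 0], [0, -0.167, 0, 0, 0, 0], [0, -0.167, 0, 0, 0, 0], [0, -0.167, 0, 0, 0, 0]]]}}

```text
clock: 37.1
tcp_pos: [542.6, 400.2, 472.8]
eef_rot: [3.123, 0.324, -0.004]
wrist_force: [0.8, -0.0, 0.7]
finger_gap: -0.2
grasp_force: 0.0
```

```bash
python3 - <<'E'
from h import *
o=st();p=np.array(o["tcp_pos"]);print(wc(p))
f=grab("top");P=cloud(f).reshape(-1,3);c=np.array([wc(q) for q in P[(P[:,2]>200)&(P[:,2]<290)&(np.linalg.norm(P[:,:2]-[549,350],axis=1)<180)]])
print(np.percentile(c[:,0],[1,10,50,90,99]),np.percentile(c[:,2],[50,99]))
E
```

```text
t37.10 tcp [542.6 400.2 472.8] grasp [542.2 399.9 317.8] x [ 0.979  0.206 -0.003] z [-0.003 -0.002 -1.   ] gap -0.2 F [ 0.8 -0.   0.7] g 0.0 q [ 0.46  0.39  1.19 -0.    1.57  1.82]
[190.42857854  -0.67334459 472.83334576]
[125.45260189 135.19316848 147.74081383 160.12946843 163.83707429] [268.86997126 281.99525939]
```

{"api": "servo_tool", "payload": {"motion": [[[0, -0.002, 0.025, 0, 0, 0], [0, -0.002, 0.05, 0, 0, 0], [0, -0.002, 0.063, 0, 0, 0], [0, -0.002, 0.063, 0, 0, 0]]]}}

```text
clock: 37.48
tcp_pos: [541.4, 401.8, 407.0]
eef_rot: [3.122, 0.324, -0.012]
wrist_force: [-0.2, 0.2, -0.2]
finger_gap: 0.1
grasp_force: 0.0
```

{"api": "servo_tool", "payload": {"motion": [[[0, 0.015, 0, 0, 0, 0], [0, 0.03, 0, 0, 0, 0], [0, 0.045, 0, 0, 0, 0], [0, 0.06, 0, 0, 0, 0], [0, 0.075, 0, 0, 0, 0], [0, 0.09, 0, 0, 0, 0], [0, 0.105, 0, 0, 0, 0], [0, 0.12, 0, 0, 0, 0], [0, 0.135, 0, 0, 0, 0], [0, 0.15, 0, 0, 0, 0]]]}}

```text
clock: 38.32
tcp_pos: [572.9, 254.7, 411.0]
eef_rot: [3.124, 0.326, -0.003]
wrist_force: [0.4, 1.4, 0.3]
finger_gap: 0.2
grasp_force: 0.5
```

```bash
python3 - <<'E'
from h import *
o=st();print(wc(o["tcp_pos"]))
f=grab("top");P=cloud(f).reshape(-1,3);P=P[(np.linalg.norm(P[:,:2]-CC,axis=1)<250)];c=np.array([wc(q) for q in P])
k=(abs(c[:,1])>55)&(abs(c[:,1])<95)
for x in range(-60,150,15):
    s=c[k&(abs(c[:,0]-x)<4)]; print(x,len(s),np.percentile(s[:,2],[10,50,90]).round() if len(s) else "")
E
```

```text
t38.32 tcp [572.9 254.7 411. ] grasp [572.6 254.6 256. ] x [ 0.978  0.207 -0.002] z [-0.002 -0.001 -1.   ] gap 0.2 F [0.4 1.4 0.3] g 0.5 q [ 0.23  0.29  1.43 -0.    1.42  1.59]
[ 4.18295291e+01 -6.32885735e-02  4.10966714e+02]
-60 54 [ 5. 11. 29.]
-45 51 [11. 77. 84.]
-30 40 [ 6. 13. 42.]
-15 111 [  4. 557. 567.]
0 180 [  5. 251. 564.]
15 133 [ 11. 257. 262.]
30 90 [  7. 243. 253.]
45 21 [  7.  26. 229.]
60 13 [1. 5. 9.]
75 12 [  4.   9. 557.]
90 78 [560. 564. 570.]
105 3 [112. 553. 556.]
120 1 [2. 2. 2.]
135 0
```

{"api": "servo_tool", "payload": {"motion": [[[0, 0.015, 0, 0, 0, 0], [0, 0.03, 0, 0, 0, 0], [0, 0.045, 0, 0, 0, 0], [0, 0.05, 0, 0, 0, 0], [0, 0.05, -0.03, 0, 0, 0], [0, 0.05, -0.07, 0, 0, 0], [0, 0.05, -0.1, 0, 0, 0], [0, 0.05, -0.1, 0, 0, 0], [0, 0.05, -0.1, 0, 0, 0], [0, 0.05, -0.1, 0, 0, 0]]]}}

```text
clock: 39.2
tcp_pos: [583.1, 207.3, 511.0]
eef_rot: [3.124, 0.327, -0.001]
wrist_force: [-0.4, 0.2, 0.5]
finger_gap: -0.2
grasp_force: 0.0
```

```bash
python3 - <<'E'
from h import *
o=st();print(wc(o["tcp_pos"]))
plan([cw(-100,0,330,102),cw(-260,0,330,102)])
E
```

```text
t39.20 tcp [583.1 207.3 511. ] grasp [583.  207.3 356. ] x [ 0.978  0.207 -0.001] z [-0.001 -0.    -1.   ] gap -0.2 F [-0.4  0.2  0.5] g 0.0 q [ 0.15  0.23  1.31 -0.    1.6   1.51]
[-6.67825352e+00 -2.15564903e-01  5.10975936e+02]
m [-0.0001  0.0933  0.026 ] rz -90.1 rows>=15.0 -> g [602.3 116.  330. ] yaw 102.0 q6~ -0.02
m [-1.6e-01 -1.0e-04 -0.0e+00] rz 0.0 rows>=4.2 -> g [635.6 -40.5 330. ] yaw 102.0 q6~ -0.27
```

{"api": "servo_tool", "payload": {"motion": [[[0, 0.0933, 0.026, 0, 0, -60], [0, 0.0933, 0.026, 0, 0, -60], [0, 0.0933, 0.026, 0, 0, -60], [0, 0.0933, 0.026, 0, 0, -60], [0, 0.0933, 0.026, 0, 0, -60], [0, 0.0933, 0.026, 0, 0, -60], [0, 0.0933, 0.026, 0, 0, -60], [0, 0.0933, 0.026, 0, 0, -60], [0, 0.0933, 0.026, 0, 0, -60], [0, 0.0933, 0.026, 0, 0, -60]]]}}

```text
clock: 40.03
tcp_pos: [602.2, 116.1, 483.3]
eef_rot: [-2.539, -1.845, 0.005]
wrist_force: [-0.5, 0.1, -0.2]
finger_gap: -0.6
grasp_force: 0.0
```

```bash
python3 - <<'E'
from h import *
o=st();print(wc(o["tcp_pos"]))
plan([cw(-280,0,260,102)])
E
```

```text
t40.03 tcp [602.2 116.1 483.3] grasp [601.5 116.1 328.3] x [ 0.309  0.951 -0.001] z [-0.004 -0.    -1.   ] gap -0.6 F [-0.5  0.1 -0.2] g 0.0 q [-0.01  0.22  1.37 -0.    1.55  0.31]
[-9.98267391e+01  8.54589365e-02  4.83257044e+02]
m [-0.156   0.0901  0.0683] rz -30.0 rows>=5.1 -> g [639.7 -60.1 260. ] yaw 102.0 q6~ -0.3
```

{"api": "servo_tool", "payload": {"motion": [[[-0.156, 0.0901, 0.0683, 0, 0, -30], [-0.156, 0.0901, 0.0683, 0, 0, -30], [-0.156, 0.0901, 0.0683, 0, 0, -30], [-0.156, 0.0901, 0.0683, 0, 0, -30], [-0.156, 0.0901, 0.0683, 0, 0, -30], [-0.156, 0.0901, 0.0683, 0, 0, -30], [-0.156, 0.0901, 0.0683, 0, 0, -30], [-0.156, 0.0901, 0.0683, 0, 0, -30], [-0.156, 0.0901, 0.0683, 0, 0, -30]]]}}

```text
clock: 40.78
tcp_pos: [639.6, -58.8, 417.7]
eef_rot: [1.978, 2.441, 0.001]
wrist_force: [0.2, 0.2, 0.1]
finger_gap: -0.1
grasp_force: 0.0
```

{"api": "servo_tool", "payload": {"motion": [[[0, 0, 0, 0, 4, 0], [0, 0, 0, 0, 8, 0], [0, 0, 0, 0, 12, 0], [0, 0, 0, 0, 16, 0], [0, 0, 0, 0, 20, 0], [0, 0, 0, 0, 24, 0], [0, 0, 0, 0, 28, 0], [0, 0, 0, 0, 32, 0], [0, 0, 0, 0, 35, 0], [0, 0, 0, 0, 35, 0]]]}}

```text
clock: 41.62
tcp_pos: [639.7, -59.1, 417.5]
eef_rot: [-1.648, -2.034, -0.52]
wrist_force: [-0.1, 0.1, -0.4]
finger_gap: -0.3
grasp_force: 0.0
```

{"api": "servo_tool", "payload": {"motion": [[[0, 0, 0, 0, 0, 0], [0, 0, 0, 0, 0, 0], [0, 0, 0, 0, 0, 0], [0, 0, 0, 0, 0, 0], [0, 0, 0, 0, 0, 0], [0, 0, 0, 0, 0, 0], [0, 0, 0, 0, 0, 0], [0, 0, 0, 0, 0, 0], [0, 0, 0, 0, 0, 0], [0, 0, 0, 0, 0, 0]]]}}

```text
clock: 42.45
tcp_pos: [639.7, -60.0, 417.4]
eef_rot: [-1.649, -2.034, -0.52]
wrist_force: [-0.5, 0.5, 0.2]
finger_gap: 0.2
grasp_force: 0.0
```

```bash
python3 - <<'E'
from h import *
o=st();print(wc(o["tcp_pos"]))
f=grab("top");im=f["frame"]
a=cv2.resize(im[150:240,170:290],(400,300),interpolation=3)
g=grab("scene");b=cv2.resize(g["frame"][150:240,290:410],(400,300),interpolation=3)
cv2.imwrite("pics/l1.png",np.hstack([a,b]))
P=cloud(f).reshape(-1,3);P=P[np.linalg.norm(P[:,:2]-CC,axis=1)<220];c=np.array([wc(q) for q in P])
k=(c[:,2]>95)&(c[:,2]<115);r=cv2.minAreaRect(c[k,:2].astype(np.float32));print("lid",r,np.median(c[k,2]))
k=(c[:,0]<-100)&(abs(c[:,1])<40)&(c[:,2]>50)&(c[:,2]<110)
print(np.percentile(c[k],[1,50,99],axis=0).round(1))
for x in range(-168,-98,6):
    s=c[k&(abs(c[:,0]-x)<3)]; print(x,len(s),s.min(0).round() if len(s) else "",s.max(0).round() if len(s) else "",np.median(s[:,2]) if len(s) else "")
P=cloud(g).reshape(-1,3);P=P[np.linalg.norm(P[:,:2]-CC,axis=1)<220];c=np.array([wc(q) for q in P])
k=(c[:,2]>98)&(c[:,2]<112);r=cv2.minAreaRect(c[k,:2].astype(np.float32));print("lid",r,np.median(c[k,2]))
E
```

```text
t42.45 tcp [639.7 -60.  417.4] grasp [621.3  26.9 290.4] x [-0.169  0.801  0.574] z [-0.119  0.561 -0.819] gap 0.2 F [-0.5  0.5  0.2] g 0.0 q [-0.38  0.41  1.32  0.51  1.76 -0.58]
[-2.79953063e+02  2.20924175e-02  4.17372423e+02]
lid ((-5.204994201660156, -0.0164031982421875), (209.9803924560547, 201.89588928222656), 0.027496952563524246) 108.10201695751675
[[-164.7  -32.2   57.8]
 [-130.     0.7   74.2]
 [-100.1   22.4   99.7]]
-168 2 [-165.    3.   76.] [-165.   18.   82.] 79.0479510845147
-162 19 [-165.  -21.   75.] [-159.   21.   84.] 81.55489037144639
-156 15 [-158.  -21.   72.] [-153.   22.   83.] 78.0764789805919
-150 22 [-153.  -21.   71.] [-147.   22.   84.] 78.46326112122858
-144 23 [-147.  -21.   69.] [-141.   22.   81.] 76.35419285362673
-138 23 [-141.  -23.   68.] [-135.   21.   77.] 73.5936407407903
-132 20 [-135.  -22.   64.] [-129.   21.   76.] 71.436600798869
-126 24 [-129.  -22.   62.] [-123.   22.   73.] 67.71260192498778
-120 20 [-123.  -21.   60.] [-117.   20.   71.] 66.3439746438379
-114 19 [-117.  -16.   57.] [-111.   18.   68.] 63.21495491771498
-108 24 [-111.  -14.   54.] [-105.   17.  100.] 90.67235237439911
-102 31 [-104.  -38.   53.] [-100.   27.  105.] 88.26816098528207
lid ((-5.9958038330078125, -3.7526397705078125), (209.0243377685547, 207.9935302734375), 89.37100219726562) 107.9040735084481
```

View pics/l1.png

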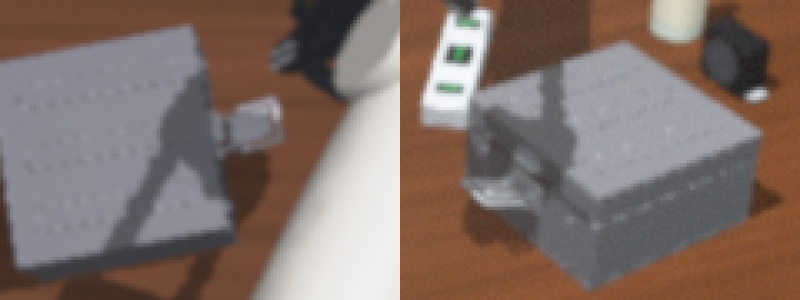

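The lid has sunk shut; the latch lever is out with its loop folded along it. Now I'll bring the tilted fingers below and outside the loop bar.

```bash
cat >> h.py <<'E'
def tip():
    o=readout.get_obs();m=R.from_rotvec(o["eef_rot"]).as_matrix();c=wc(o["tcp_pos"])
    X=np.array([np.cos(CA),np.sin(CA),0]);Y=np.array([-np.sin(CA),np.cos(CA),0])
    Q=np.array([X,Y,[0,0,1]])@m
    return c+Q[:,2]*env.tip_reach,Q,o
def steps(pts):
    """tip targets in case frame -> tool shifts (m) from now"""
    T,Q,o=tip();print("t%.1f tip"%o["clock"],T.round(1),"tx",Q[:,0].round(3),"ty",Q[:,1].round(3),"tz",Q[:,2].round(3),"F case",[round(float(v),1) for v in (wc(np.array(o["wrist_force"])+[*CC,0]))])
    for p in pts: print(np.round((np.array(p)-T)@Q/1000,4).tolist(), np.round(p,1))
LP=np.array([-122.9,0,63.])
def loopT(l,e,Q,press=0):
    return LP+42*np.array([np.sin(l),0,np.cos(l)])-(13.5-press)*Q[:,0]+e*Q[:,2]
E
python3 - <<'E'
from h import *
print(env.tip_reach)
T,Q,o=tip()
steps([(-195,0,60)])
for l in np.arange(-1.15,.3,.15): print(round(l,2),loopT(l,4+4*min(1,(l+1.15)/.6),Q).round(1))
E
```

```text
173.4
t42.5 tip [-1.805e+02 -1.000e-01  2.753e+02] tx [ 0.819 -0.001  0.574] ty [-0.001 -1.    -0.   ] tz [ 0.574 -0.001 -0.819] F case [-0.5, 0.3, 0.2]
[-0.1354, -0.0001, 0.1681] [-195    0   60]
-1.15 [-170.     0.    69.1]
-1.0 [-166.4    0.    73.9]
-0.85 [-162.1    0.    78.1]
-0.7 [-157.     0.    81.6]
-0.55 [-151.3    0.    84.5]
-0.4 [-145.7    0.    87.4]
-0.25 [-139.8    0.    89.4]
-0.1 [-133.6    0.    90.5]
0.05 [-127.3    0.    90.7]
0.2 [-121.     0.    89.9]
```

{"api": "servo_tool", "payload": {"motion": [[[-0.02, 0, 0.025, 0, 0, 0], [-0.04, 0, 0.05, 0, 0, 0], [-0.06, 0, 0.075, 0, 0, 0], [-0.08, 0, 0.1, 0, 0, 0], [-0.1, 0, 0.125, 0, 0, 0], [-0.12, 0, 0.15, 0, 0, 0], [-0.1354, 0, 0.1681, 0, 0, 0], [-0.1354, 0, 0.1681, 0, 0, 0], [-0.1354, 0, 0.1681, 0, 0, 0], [-0.1354, 0, 0.1681, 0, 0, 0]]]}}

```text
clock: 43.38
tcp_pos: [643.5, -74.4, 204.0]
eef_rot: [-1.65, -2.036, -0.522]
wrist_force: [0.9, 0.5, 0.1]
finger_gap: 0.2
grasp_force: 0.0
```

```bash
python3 - <<'E'
from h import *
T,Q,o=tip()
st()
steps([(-180,0,62)]+[loopT(l,4+4*min(1,(l+1.15)/.6),Q) for l in np.arange(-1.15,.3,.15)])
g=grab("scene");cv2.imwrite("pics/l2.png",cv2.resize(g["frame"][150:230,290:390],(750,600),interpolation=3))
E
```

```text
t43.38 tcp [643.5 -74.4 204. ] grasp [625.4  12.6  76.9] x [-0.171  0.802  0.573] z [-0.116  0.561 -0.82 ] gap 0.2 F [0.9 0.5 0.1] g 0.0 q [-0.4   0.65  1.43  0.49  1.46 -0.76]
t43.4 tip [-195.4   -1.2   61.9] tx [0.82  0.    0.573] ty [-0.001 -1.     0.002] tz [ 0.573 -0.003 -0.82 ] F case [0.4, -1.0, 0.1]
[0.0127, -0.0012, 0.0087] [-180    0   62]
[0.025, -0.0012, 0.0086] [-170.    -0.    69.1]
[0.0306, -0.0012, 0.0068] [-166.4   -0.    73.9]
[0.0366, -0.0012, 0.0058] [-162.1   -0.    78.1]
[0.0428, -0.0011, 0.0058] [-157.    -0.    81.7]
[0.0491, -0.0011, 0.0067] [-151.3   -0.    84.5]
[0.0553, -0.0011, 0.0075] [-145.7   -0.    87.4]
[0.0614, -0.0011, 0.0093] [-139.8   -0.    89.4]
[0.0671, -0.0012, 0.0119] [-133.6   -0.    90.5]
[0.0723, -0.0012, 0.0154] [-127.3   -0.    90.7]
[0.077, -0.0012, 0.0196] [-121.    -0.    89.9]
```

View pics/l2.png

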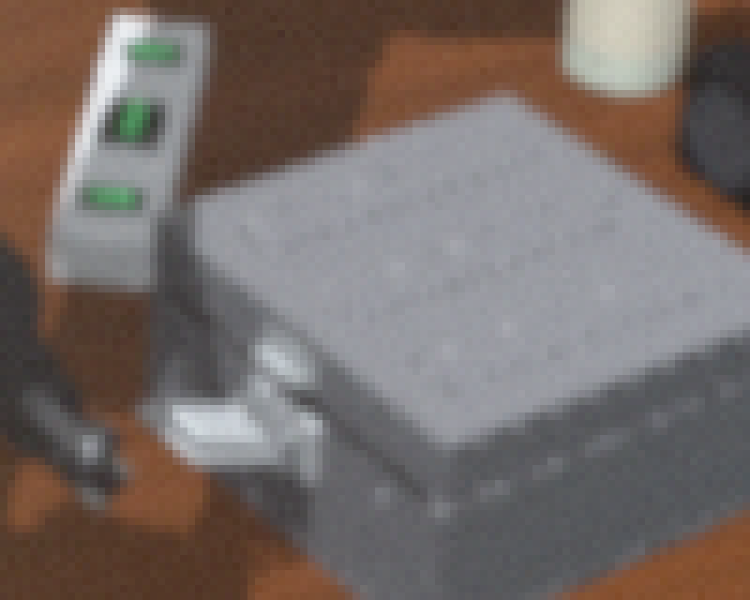

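The fingertips sit just outside the bar: tip at crop (95,450), bar at (160,410). Pushing along the arc.

{"api": "servo_tool", "payload": {"motion": [[[0.0127, -0.001, 0.0087, 0, 0, 0], [0.025, -0.001, 0.0086, 0, 0, 0], [0.028, -0.001, 0.0077, 0, 0, 0], [0.031, -0.001, 0.0068, 0, 0, 0], [0.034, -0.001, 0.0062, 0, 0, 0], [0.0375, -0.001, 0.0058, 0, 0, 0], [0.041, -0.001, 0.0058, 0, 0, 0], [0.044, -0.001, 0.006, 0, 0, 0], [0.047, -0.001, 0.0065, 0, 0, 0], [0.05, -0.001, 0.0068, 0, 0, 0]]]}}

```text
clock: 44.27
tcp_pos: [632.5, -31.3, 224.8]
eef_rot: [-1.652, -2.037, -0.517]
wrist_force: [2.5, -13.1, -6.6]
finger_gap: -0.3
grasp_force: 7.2
```

```bash
python3 - <<'E'
from h import *
T,Q,o=tip()
steps([loopT(l,4+4*min(1,(l+1.15)/.6),Q,1) for l in np.arange(-.55,.5,.15)])
g=grab("scene");cv2.imwrite("pics/l3.png",cv2.resize(g["frame"][150:230,290:390],(750,600),interpolation=3))
E
```

```text
t44.3 tip [-151.5    0.9   82.3] tx [ 0.822 -0.001  0.57 ] ty [-0.002 -1.     0.   ] tz [ 0.57  -0.001 -0.822] F case [-13.3, 0.2, -6.6]
[0.0023, 0.0008, -0.0017] [-150.6    0.    85.1]
[0.0086, 0.0008, -0.0009] [-145.    0.   88.]
[0.0146, 0.0008, 0.0008] [-139.    0.   90.]
[0.0203, 0.0008, 0.0035] [-132.8    0.    91.1]
[0.0256, 0.0008, 0.0069] [-126.5    0.    91.2]
[0.0303, 0.0008, 0.0111] [-120.3    0.    90.5]
[0.0343, 0.0008, 0.016] [-114.2    0.    88.8]
[0.0375, 0.0008, 0.0214] [-108.5    0.    86.2]
```

View pics/l3.png

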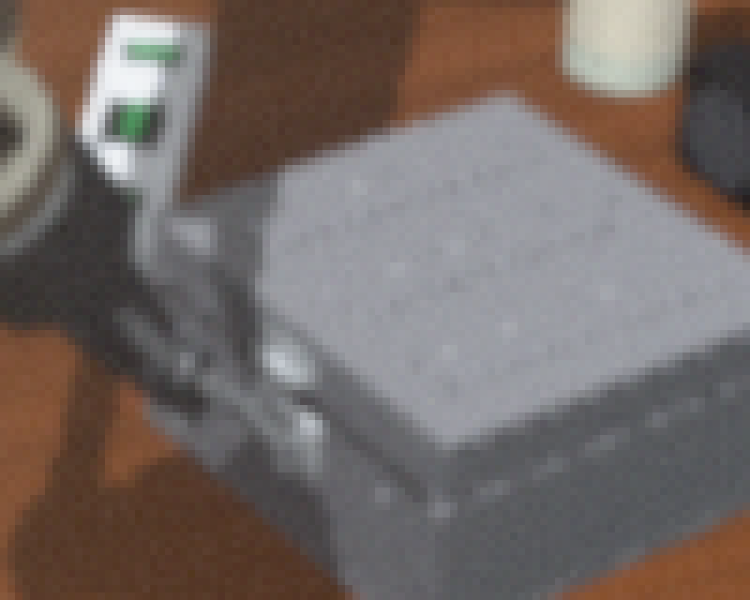

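{"api": "servo_tool", "payload": {"motion": [[[0, 0, 0, 0, 0, 0], [0, 0, 0, 0, 0, 0], [0, 0, 0, 0, 0, 0]]]}}

```text
clock: 44.57
tcp_pos: [632.5, -31.6, 224.6]
eef_rot: [-1.652, -2.036, -0.518]
wrist_force: [2.5, -7.1, -2.2]
finger_gap: 0.2
grasp_force: 3.9
```

```bash
python3 - <<'E'
from h import *
steps([])
g=grab("scene");P=cloud(g)
c=np.apply_along_axis(wc,2,P)
for v in range(190,216,2):
    print(v,[tuple(int(t) for t in c[v,u]) for u in range(306,336,3)])
E
```

```text
t44.6 tip [-151.6    0.9   82.2] tx [ 0.821 -0.002  0.571] ty [-0.002 -1.    -0.   ] tz [ 0.571 -0.001 -0.821] F case [-7.5, -1.0, -2.2]
190 [(-218, -39, 182), (-210, -42, 181), (-109, 75, 74), (-105, 64, 79), (-106, 46, 90), (-105, 33, 97), (-106, 17, 106), (-101, 8, 110), (-93, 3, 110), (-85, 0, 109)]
192 [(-218, -38, 174), (-206, -37, 169), (-178, -14, 145), (-103, 65, 70), (-106, 46, 82), (-102, 36, 86), (-106, 17, 99), (-105, 2, 107), (-101, -7, 112), (-90, -7, 107)]
194 [(-217, -37, 167), (-212, -45, 169), (-176, -13, 136), (-108, 59, 68), (-103, 49, 71), (-102, 35, 79), (-104, 18, 90), (-107, 0, 102), (-106, -13, 110), (-898, -949, 965)]
196 [(-214, -33, 156), (-213, -47, 164), (-205, -51, 163), (-199, -57, 164), (-105, 47, 65), (-108, 27, 78), (-114, 6, 93), (-105, 2, 92), (-104, -11, 100), (-104, -25, 109)]
198 [(-201, -17, 134), (-184, -9, 122), (-208, -54, 159), (-204, -64, 163), (-104, 47, 57), (-104, 31, 67), (-116, 1, 89), (-112, -7, 93), (-106, -14, 95), (-106, -29, 104)]
200 [(-96, 122, 0), (-213, -48, 150), (-210, -59, 155), (-192, -49, 143), (-150, -11, 103), (-105,
[... 531 characters left out ...]
-110, -8, 62), (-106, -17, 66), (-103, -28, 71)]
208 [(-121, 87, 0), (-114, 79, 0), (-104, 77, -1), (-106, 57, 11), (-107, 41, 21), (-108, 24, 33), (-112, 4, 47), (-118, -18, 63), (-111, -24, 65), (-107, -33, 68)]
210 [(-131, 73, 3), (-121, 70, 1), (-112, 65, 0), (-103, 61, 0), (-106, 41, 12), (-106, 25, 23), (-107, 8, 34), (-122, -23, 60), (-105, -18, 50), (-106, -33, 60)]
212 [(-135, 67, 0), (-127, 62, 0), (-120, 54, 2), (-109, 52, -1), (-103, 44, 1), (-104, 28, 12), (-103, 13, 21), (-108, -7, 36), (-110, -24, 48), (-103, -30, 49)]
214 [(-142, 57, 1), (-136, 50, 3), (-126, 47, 1), (-119, 40, 2), (-107, 38, 0), (-107, 23, 8), (-104, 11, 15), (-105, -4, 25), (-105, -19, 35), (-107, -36, 47)]
```

```bash
python3 - <<'E'
from h import *
T,Q,o=tip()
steps([loopT(l,3,Q,1) for l in np.arange(-.55,.5,.15)])
f=grab("top");sp("scene",vision.grab_frame("scene"),"latch_lever");sp("scene",vision.grab_frame("scene"),"latch_loop")
c=np.apply_along_axis(wc,2,cloud(grab("scene")))
k=(c[...,0]<-112)&(c[...,0]>-165)&(abs(c[...,1])<30)&(c[...,2]>25)&(c[...,2]<112)
v,u=np.nonzero(k)
print([(int(a),int(b),*[int(t) for t in c[a,b]]) for a,b in zip(v,u)][::2])
print(proj(grab("scene"),cw(-140,0,75,0)[:3]))
E
```

```text
t44.6 tip [-151.7    0.9   82.2] tx [ 0.821 -0.002  0.571] ty [-0.002 -1.    -0.   ] tz [ 0.571 -0.001 -0.821] F case [-8.4, -1.5, -3.2]
[0.0025, 0.0009, -0.0067] [-153.4    0.    89.2]
[0.0088, 0.0009, -0.0059] [-147.8    0.    92.1]
[0.0148, 0.0009, -0.0041] [-141.8    0.    94.1]
[0.0205, 0.0009, -0.0015] [-135.6    0.    95.2]
[0.0258, 0.0008, 0.002] [-129.4    0.    95.3]
[0.0305, 0.0008, 0.0062] [-123.1    0.    94.6]
[0.0345, 0.0008, 0.011] [-117.1    0.    92.9]
[0.0377, 0.0008, 0.0165] [-111.3    0.    90.3]
[(196, 323, -119, 4, 96), (197, 323, -116, 8, 89), (197, 325, -116, -2, 95), (198, 324, -114, 4, 87), (198, 326, -118, -9, 97), (199, 317, -148, -3, 101), (199, 325, -116, -2, 88), (199, 327, -117, -13, 95), (200, 316, -154, -5, 100), (200, 318, -152, -13, 105), (200, 327, -114, -11, 89), (200, 329, -112, -18, 92), (201, 316, -159, -12, 103), (201, 318, -152, -13, 101), (201, 320, -148, -18, 102), (202, 315, -160, -9, 98), (202, 317, -157, -14, 100), (202, 319, -145, -10, 93), (202, 321, -150, -25, 104), (203, 315, -159, -7, 92), (203, 317, -156, -14, 96), (203, 320, -127, 6, 71), (203, 322, -146, -26, 99), (204, 315, -161, -11, 92), (204, 320, -129, 4, 69), (204, 322, -145, -24, 94), (205, 314, -164, -10, 89), (205, 320, -125, 9, 61), (205, 322, -127, -3, 70), (205, 324, -137, -24, 87), (206, 314, -162, -7, 82), (206, 321, -119, 10, 54), (206, 323, -138, -22, 82), (206, 325, -132, -24, 80), (207, 325, -133, -25, 78), (208, 325, -134, -27, 75), (208, 327, -123, -23, 69), (208, 329, -113, -21, 63), (209, 327, -125, -27, 68), (209, 329, -117, -27, 65), (210, 328, -115, -20, 56), (211, 328, -113, -17, 49)]
[318.22137547 204.45317317]
```

{"api": "servo_tool", "payload": {"motion": [[[0.002, 0.001, -0.004, 0, 0, 0], [0.004, 0.001, -0.0067, 0, 0, 0], [0.006, 0.001, -0.0064, 0, 0, 0], [0.0088, 0.001, -0.0059, 0, 0, 0], [0.012, 0.001, -0.005, 0, 0, 0], [0.0148, 0.001, -0.0041, 0, 0, 0], [0.018, 0.001, -0.003, 0, 0, 0], [0.0205, 0.001, -0.0015, 0, 0, 0], [0.0205, 0.001, -0.0015, 0, 0, 0]]]}}

```text
clock: 45.72
tcp_pos: [630.6, -27.2, 232.8]
eef_rot: [-1.681, -2.054, -0.492]
wrist_force: [7.6, -57.3, -30.7]
finger_gap: 0.2
grasp_force: 28.8
```

```bash
python3 - <<'E'
from h import *
T,Q,o=tip()
steps([loopT(l,3,Q,1) for l in np.arange(-.1,.5,.15)])
c=np.apply_along_axis(wc,2,cloud(grab("scene")))
k=(c[...,0]<-112)&(c[...,0]>-165)&(abs(c[...,1])<30)&(c[...,2]>25)&(c[...,2]<125)
v,u=np.nonzero(k)
print([(int(a),int(b),*[int(t) for t in c[a,b]]) for a,b in zip(v,u)][::2])
E
```

```text
t45.7 tip [-152.     1.6   87. ] tx [ 0.841 -0.009  0.542] ty [-0.009 -1.    -0.003] tz [ 0.542 -0.003 -0.841] F case [-57.6, 4.4, -30.7]
[0.0181, 0.0014, 0.0016] [-1.36e+02  1.00e-01  9.55e+01]
[0.0235, 0.0013, 0.0049] [-1.297e+02  1.000e-01  9.570e+01]
[0.0283, 0.0012, 0.0089] [-1.234e+02  1.000e-01  9.490e+01]
[0.0325, 0.0012, 0.0136] [-1.174e+02  1.000e-01  9.320e+01]
[(196, 323, -115, 8, 93), (197, 323, -115, 8, 89), (197, 325, -115, 0, 94), (198, 316, -153, -4, 107), (198, 324, -118, 0, 91), (198, 326, -119, -10, 98), (199, 315, -162, -11, 111), (199, 317, -151, -7, 104), (199, 319, -146, -10, 105), (199, 326, -115, -6, 90), (199, 328, -115, -16, 96), (200, 317, -150, -5, 99), (200, 319, -146, -11, 101), (200, 327, -114, -10, 88), (201, 316, -161, -15, 106), (201, 318, -144, -4, 92), (201, 320, -149, -19, 104), (201, 328, -115, -16, 88), (202, 316, -157, -10, 98), (202, 318, -129, 15, 71), (202, 320, -145, -14, 95), (202, 322, -145, -24, 101), (203, 314, -164, -9, 96), (203, 316, -156, -8, 92), (203, 320, -127, 6, 71), (203, 322, -143, -22, 95), (204, 314, -162, -7, 90), (204, 320, -126, 7, 66), (204, 322, -143, -23, 92), (205, 313, -164, -5, 85), (205, 320, -124, 10, 60), (205, 322, -126, -2, 69), (205, 324, -140, -28, 90), (206, 321, -119, 10, 53), (206, 323, -127, -8, 69), (206, 325, -130, -21, 78), (207, 325, -132, -24, 77), (207, 329, -112, -19, 65), (208, 326, -127, -24, 71), (208, 328, -115, -19, 63), (209, 326, -124, -20, 63), (209, 328, -119, -23, 63), (210, 327, -122, -23, 60), (210, 329, -112, -20, 54), (211, 328, -113, -17, 49)]
```

{"api": "servo_tool", "payload": {"motion": [[[-0.02, 0, 0, 0, 0, 0], [-0.04, 0, 0, 0, 0, 0], [-0.06, 0, 0, 0, 0, 0], [-0.075, 0, 0, 0, 0, 0], [-0.075, 0, 0, 0, 0, 0]]]}}

```text
clock: 46.18
tcp_pos: [642.2, -76.3, 192.8]
eef_rot: [-1.651, -2.03, -0.519]
wrist_force: [-0.0, -0.4, -0.5]
finger_gap: 0.3
grasp_force: 0.0
```

{"api": "servo_tool", "payload": {"motion": [[[0, 0, -0.02, 0, -6, 0], [0, 0, -0.04, 0, -12, 0], [0, 0, -0.06, 0, -18, 0], [0, 0, -0.06, 0, -24, 0], [0, 0, -0.06, 0, -30, 0], [0, 0, -0.06, 0, -35, 0], [0, 0, -0.06, 0, -35, 0], [0, 0, -0.06, 0, -35, 0]]]}}

```text
clock: 46.85
tcp_pos: [649.8, -106.9, 244.7]
eef_rot: [-1.975, -2.44, -0.003]
wrist_force: [-0.4, -0.2, 0.2]
finger_gap: -0.1
grasp_force: 0.0
```

```bash
python3 - <<'E'
from h import *
steps([])
for n in ("top","scene"):
    c=np.apply_along_axis(wc,2,cloud(grab(n)))
    k=(c[...,0]<-111)&(c[...,0]>-170)&(abs(c[...,1])<30)&(c[...,2]>35)&(c[...,2]<125)
    s=c[k]
    for x in range(-168,-108,6):
        q=s[abs(s[:,0]-x)<3]
        for y0,y1 in ((-30,-15),(-15,15),(15,30)):
            r=q[(q[:,1]>=y0)&(q[:,1]<y1)]
            if len(r): print(n,x,(y0,y1),len(r),np.percentile(r[:,2],[0,50,100]).round())
E
```

```text
t46.9 tip [-3.274e+02 -1.000e-01  7.130e+01] tx [1.    0.    0.003] ty [ 0. -1.  0.] tz [ 0.003 -0.    -1.   ] F case [-0.1, 0.4, 0.2]
top -150 (-30, -15) 3 [102. 103. 104.]
top -150 (-15, 15) 14 [ 96. 101. 104.]
top -150 (15, 30) 3 [100. 101. 101.]
top -144 (-30, -15) 2 [92. 93. 95.]
top -144 (-15, 15) 6 [ 95.  96. 104.]
top -144 (15, 30) 5 [ 93.  95. 101.]
top -138 (-30, -15) 4 [86. 90. 91.]
top -138 (-15, 15) 16 [ 86.  95. 102.]
top -138 (15, 30) 4 [85. 90. 91.]
top -132 (-30, -15) 4 [78. 82. 86.]
top -132 (-15, 15) 16 [83. 88. 95.]
top -132 (15, 30) 2 [77. 80. 82.]
top -126 (-30, -15) 3 [74. 75. 81.]
top -126 (-15, 15) 17 [75. 82. 84.]
top -126 (15, 30) 2 [75. 77. 79.]
top -120 (-30, -15) 4 [68. 74. 78.]
top -120 (-15, 15) 16 [67. 75. 80.]
top -120 (15, 30) 4 [65. 71. 73.]
top -114 (-15, 15) 16 [62. 68. 73.]
top -114 (15, 30) 4 [60. 64. 68.]
scene -156 (-30, -15) 4 [ 97. 100. 102.]
scene -156 (-15, 15) 9 [ 99. 101. 103.]
scene -156 (15, 30) 1 [98. 98. 98.]
scene -150 (-30, -15) 6 [ 93.  97. 104.]
scene -150 (-15, 15) 7 [ 95.  97. 100.]
scene -144 (-30, -15) 6 [86. 89. 95.]
scene -144 (-15, 15) 9 [ 90.  98. 102.]
scene -138 (-30, -15) 4 [79. 83. 88.]
scene -132 (-30, -15) 7 [72. 77. 82.]
scene -126 (-30, -15) 1 [70. 70. 70.]
scene -126 (-15, 15) 1 [75. 75. 75.]
scene -120 (-30, -15) 6 [54. 58. 69.]
scene -120 (-15, 15) 5 [52. 70. 97.]
scene -114 (-30, -15) 9 [57. 64. 97.]
scene -114 (-15, 15) 17 [61. 89. 96.]
```

Lever now stands at about 2.36 with the loop folded on it. I'll retry with vertical fingers, touching only the bar.

{"api": "servo_tool", "payload": {"motion": [[[0.03, 0, -0.019, 0, 0, 0], [0.06, 0, -0.019, 0, 0, 0], [0.09, 0, -0.019, 0, 0, 0], [0.12, 0, -0.019, 0, 0, 0], [0.14, 0, -0.019, 0, 0, 0], [0.15, 0, -0.019, 0, 0, 0], [0.15, 0, -0.019, 0, 0, 0], [0.15, 0, -0.019, 0, 0, 0], [0.15, 0, -0.019, 0, 0, 0]]]}}

```text
clock: 47.7
tcp_pos: [619.3, 37.0, 263.3]
eef_rot: [1.98, 2.439, 0.0]
wrist_force: [-0.0, 0.3, -0.3]
finger_gap: 0.2
grasp_force: 0.0
```

```bash
python3 - <<'E'
from h import *
steps([(-162.7,0,91),(-156.6,0,96.5),(-149.3,0,101),(-141.2,0,104),(-132.9,0,105),(-124.5,0,104),(-118,0,104)])
E
```

```text
t47.7 tip [-180.9   -0.3   89.9] tx [ 1.    -0.002 -0.   ] ty [-0.002 -1.     0.   ] tz [-0. -0. -1.] F case [0.3, -0.0, -0.3]
[0.0182, -0.0003, -0.0011] [-162.7    0.    91. ]
[0.0243, -0.0003, -0.0066] [-156.6    0.    96.5]
[0.0316, -0.0003, -0.0111] [-149.3    0.   101. ]
[0.0397, -0.0004, -0.0141] [-141.2    0.   104. ]
[0.048, -0.0004, -0.0151] [-132.9    0.   105. ]
[0.0564, -0.0004, -0.0141] [-124.5    0.   104. ]
[0.0629, -0.0004, -0.0141] [-118    0  104]
```

{"api": "servo_tool", "payload": {"motion": [[[0.01, 0, -0.001, 0, 0, 0], [0.018, 0, -0.0012, 0, 0, 0], [0.0213, 0, -0.004, 0, 0, 0], [0.0243, 0, -0.0066, 0, 0, 0], [0.028, 0, -0.009, 0, 0, 0], [0.0316, 0, -0.0111, 0, 0, 0], [0.0316, 0, -0.0111, 0, 0, 0]]]}}

```text
clock: 48.28
tcp_pos: [612.4, 69.9, 275.1]
eef_rot: [1.977, 2.441, 0.001]
wrist_force: [-0.5, -0.9, -0.1]
finger_gap: -0.3
grasp_force: 0.0
```

```bash
python3 - <<'E'
from h import *
steps([(-141.2,0,104),(-132.9,0,105),(-124.5,0,104),(-118,0,104)])
c=np.apply_along_axis(wc,2,cloud(grab("scene")))
k=(c[...,0]<-112)&(c[...,0]>-165)&(abs(c[...,1])<30)&(c[...,2]>25)&(c[...,2]<125)
v,u=np.nonzero(k)
print([(int(a),int(b),*[int(t) for t in c[a,b]]) for a,b in zip(v,u)][::2])
E
```

```text
t48.3 tip [-147.1   -0.5  101.7] tx [ 1. -0.  0.] ty [-0.    -1.     0.001] tz [ 0.    -0.001 -1.   ] F case [-0.8, 0.6, -0.1]
[0.0059, -0.0005, -0.0023] [-141.2    0.   104. ]
[0.0142, -0.0005, -0.0033] [-132.9    0.   105. ]
[0.0226, -0.0005, -0.0023] [-124.5    0.   104. ]
[0.0291, -0.0005, -0.0023] [-118    0  104]
[(193, 313, -158, 6, 122), (194, 314, -160, -1, 123), (195, 313, -160, 2, 117), (195, 315, -161, -8, 124), (195, 317, -152, -6, 120), (195, 320, -145, -13, 121), (196, 313, -158, 5, 111), (196, 315, -157, -3, 116), (196, 317, -156, -12, 120), (196, 319, -151, -15, 121), (196, 321, -143, -15, 118), (196, 323, -117, 7, 94), (197, 313, -161, 0, 111), (197, 315, -160, -7, 116), (197, 317, -152, -7, 113), (197, 319, -148, -12, 114), (197, 321, -140, -12, 111), (197, 323, -134, -14, 110), (197, 325, -115, -1, 95), (198, 314, -157, 0, 106), (198, 316, -156, -8, 111), (198, 318, -155, -15, 115), (198, 320, -142, -9, 106), (198, 324, -135, -20, 110), (198, 326, -116, -7, 95), (199, 315, -160, -8, 109), (199, 317, -156, -12, 110), (199, 324, -137, -23, 109), (199, 326, -116, -8,
[... 151 characters left out ...]
47, -17, 101), (201, 328, -115, -16, 88), (202, 319, -149, -15, 97), (202, 321, -144, -19, 98), (202, 323, -113, 9, 68), (202, 326, -129, -24, 95), (203, 320, -125, 9, 68), (203, 322, -124, 0, 73), (203, 324, -113, 4, 66), (203, 326, -129, -25, 92), (204, 321, -124, 5, 67), (204, 323, -132, -14, 82), (204, 326, -130, -26, 89), (205, 321, -127, 1, 66), (205, 323, -134, -17, 81), (205, 325, -133, -25, 85), (206, 320, -118, 17, 49), (206, 322, -128, -5, 67), (206, 324, -127, -13, 72), (206, 326, -131, -27, 82), (207, 325, -125, -15, 68), (208, 324, -113, 3, 48), (208, 326, -129, -26, 73), (208, 328, -114, -18, 62), (209, 327, -125, -27, 68), (210, 327, -119, -19, 57), (211, 327, -119, -20, 54)]
```

The loop is rising freely and the force is small. Continuing over the top.

{"api": "servo_tool", "payload": {"motion": [[[0.003, 0, -0.0015, 0, 0, 0], [0.006, 0, -0.0023, 0, 0, 0], [0.01, 0, -0.003, 0, 0, 0], [0.0142, 0, -0.0033, 0, 0, 0], [0.018, 0, -0.003, 0, 0, 0], [0.0226, 0, -0.0023, 0, 0, 0], [0.026, 0, -0.0023, 0, 0, 0], [0.029, 0, -0.0023, 0, 0, 0], [0.029, 0, -0.0023, 0, 0, 0]]]}}

```text
clock: 49.08
tcp_pos: [606.3, 97.6, 276.5]
eef_rot: [1.977, 2.44, -0.002]
wrist_force: [-1.0, -1.7, -0.9]
finger_gap: -0.4
grasp_force: 0.8
```

```bash
python3 - <<'E'
from h import *
steps([])
c=np.apply_along_axis(wc,2,cloud(grab("scene")))
k=(c[...,0]<-90)&(c[...,0]>-150)&(abs(abs(c[...,1])-22)<6)&(c[...,2]>55)&(c[...,2]<125)
v,u=np.nonzero(k)
print([(int(a),int(b),*[int(t) for t in c[a,b]]) for a,b in zip(v,u)][::2])
E
```

```text
t49.1 tip [-119.1   -0.   103.1] tx [ 1.    -0.    -0.001] ty [-0. -1. -0.] tz [-0.001  0.    -1.   ] F case [-1.4, 1.3, -0.9]
[(193, 328, -117, -16, 119), (194, 328, -117, -16, 115), (194, 333, -97, -17, 108), (194, 335, -92, -20, 108), (195, 330, -110, -18, 111), (195, 332, -107, -24, 112), (195, 335, -96, -25, 110), (196, 332, -106, -23, 108), (197, 332, -109, -27, 108), (198, 320, -120, 17, 82), (198, 332, -104, -22, 99), (199, 323, -105, 20, 70), (199, 328, -116, -16, 96), (199, 331, -111, -26, 100), (199, 333, -105, -27, 99), (200, 322, -104, 26, 61), (200, 330, -116, -26, 99), (200, 332, -106, -24, 93), (201, 322, -104, 26, 58), (201, 330, -115, -26, 94), (201, 332, -103, -22, 87), (202, 318, -126, 18, 67), (202, 321, -144, -18, 97), (202, 330, -116, -27, 91), (202, 332, -105, -24, 85), (203, 329, -119, -27, 89), (203, 333, -103, -27, 82), (204, 328, -119, -23, 82), (204, 330, -106, -17, 74), (204, 332, -105, -25, 78), (205, 324, -132, -19, 81), (205, 330, -107, -18, 71), (205, 332, -105, -26, 75), (206, 327, -126, -27, 80), (206, 330, -109, -21, 70), (206, 332, -106, -27, 72), (207, 325, -125, -16, 69), (207, 327, -121, -21, 70), (207, 330, -109, -21, 66), (208, 325, -126, -18, 67), (208, 327, -123, -24, 69), (208, 329, -111, -19, 61), (208, 331, -108, -25, 64), (209, 326, -125, -22, 65), (209, 328, -115, -19, 59), (209, 330, -109, -21, 58), (209, 332, -104, -26, 59), (210, 328, -116, -21, 57), (210, 330, -110, -23, 56)]
```

The loop is over and leaning on the lid (about 0.3 past upright). I'll back off, tilt, and get ready to press the lever.

{"api": "servo_tool", "payload": {"motion": [[[-0.01, 0, 0, 0, 0, 0], [-0.02, 0, -0.01, 0, 0, 0], [-0.03, 0, -0.04, 0, 0, 0], [-0.05, 0, -0.07, 0, 0, 0], [-0.08, 0, -0.09, 0, 0, 0], [-0.08, 0, -0.09, 0, 0, 0]]]}}

```text
clock: 49.63
tcp_pos: [625.2, 14.1, 374.1]
eef_rot: [1.976, 2.427, 0.007]
wrist_force: [0.2, -0.4, 0.8]
finger_gap: -0.2
grasp_force: 0.0
```

{"api": "servo_tool", "payload": {"motion": [[[0, 0, 0, 0, 4, 0], [-0.01, 0, 0, 0, 8, 0], [-0.02, 0, 0, 0, 12, 0], [-0.03, 0, 0, 0, 16, 0], [-0.04, 0, 0, 0, 20, 0], [-0.05, 0, 0, 0, 24, 0], [-0.06, 0, 0, 0, 28, 0], [-0.06, 0, 0, 0, 32, 0], [-0.06, 0, 0, 0, 35, 0], [-0.06, 0, 0, 0, 35, 0]]]}}

```text
clock: 50.47
tcp_pos: [635.3, -41.0, 366.4]
eef_rot: [-1.65, -2.031, -0.522]
wrist_force: [0.2, -1.0, -1.4]
finger_gap: 0.1
grasp_force: 0.0
```

```bash
cat >> h.py <<'E'
def levT(p,rho=34,over=0):
    d=np.array([-np.sin(p),0,-np.cos(p)]);n=np.array([-np.cos(p),0,np.sin(p)])
    return np.array([-112,0,58.])+rho*d+(5+11*abs(np.sin(p-.96))-over)*n
E
python3 - <<'E'
from h import *
steps([levT(2.36,34,-20),levT(2.36)])
for n in ("top","scene"):
    c=np.apply_along_axis(wc,2,cloud(grab(n)))
    k=(c[...,0]<-95)&(c[...,0]>-170)&(abs(c[...,1])<30)&(c[...,2]>35)&(c[...,2]<125)
    s=c[k]
    for x in range(-168,-93,6):
        q=s[abs(s[:,0]-x)<3]
        for y0,y1 in ((-30,-17),(-15,15),(17,30)):
            r=q[(q[:,1]>=y0)&(q[:,1]<y1)]
            if len(r): print(n,x,(y0,y1),len(r),np.percentile(r[:,2],[0,50,100]).round())
E
```

```text
t50.5 tip [-160.7    0.   224.6] tx [ 0.818 -0.003  0.575] ty [-0.003 -1.    -0.   ] tz [ 0.575 -0.002 -0.818] F case [-1.1, -0.0, -1.4]
[-0.0264, -0.0001, 0.1247] [-110.5    0.   107.4]
[-0.0461, -0.0, 0.1281] [-124.7    0.    93.3]
top -144 (-15, 15) 6 [ 97.  98. 100.]
top -138 (-15, 15) 16 [ 88.  96. 103.]
top -132 (-15, 15) 17 [83. 87. 93.]
top -126 (-15, 15) 17 [74. 80. 87.]
top -120 (-30, -17) 2 [71. 73. 75.]
top -120 (-15, 15) 16 [67. 75. 80.]
top -120 (17, 30) 4 [66. 72. 75.]
top -114 (-30, -17) 4 [75. 81. 84.]
top -114 (-15, 15) 15 [56. 66. 70.]
top -114 (17, 30) 4 [62. 82. 89.]
top -108 (-30, -17) 5 [ 88.  98. 103.]
top -108 (-15, 15) 18 [60. 93. 97.]
top -108 (17, 30) 4 [ 94. 100. 101.]
top -102 (-30, -17) 4 [ 71. 100. 110.]
top -102 (-15, 15) 22 [ 83. 106. 114.]
top -102 (17, 30) 12 [ 47.  77. 108.]
top -96 (-30, -17) 4 [106. 115. 116.]
top -96 (-15, 15) 11 [104. 111. 113.]
top -96 (17, 30) 6 [106. 109. 113.]
scene -150 (-15, 15) 6 [ 95.  97. 102.]
scene -144 (-30, -17) 2 [92. 95. 97.]
scene -144 (-15, 15) 7 [ 93.  96. 101.]
scene -138 (-15, 15) 1 [84. 84. 84.]
scene -132 (-30, -17) 3 [70. 78. 83.]
scene -132 (-15, 15) 2 [70. 70. 70.]
scene -126 (-30, -17) 7 [69. 72. 77.]
scene -126 (-15, 15) 8 [63. 68. 73.]
scene -120 (-30, -17) 9 [53. 73. 95.]
scene -120 (-15, 15) 8 [52. 87. 97.]
scene -120 (17, 30) 3 [71. 78. 82.]
scene -114 (-30, -17) 13 [ 49.  91. 104.]
scene -114 (-15, 15) 21 [ 64.  93. 112.]
scene -114 (17, 30) 4 [76. 93. 97.]
scene -108 (-30, -17) 42 [ 36.  65. 109.]
scene -108 (-15, 15) 63 [ 35.  75. 113.]
scene -108 (17, 30) 10 [ 39.  76. 111.]
scene -102 (-30, -17) 20 [ 36.  88. 112.]
scene -102 (-15, 15) 21 [ 66. 105. 112.]
scene -102 (17, 30) 11 [ 58. 103. 110.]
scene -96 (-30, -17) 3 [104. 109. 110.]
scene -96 (-15, 15) 6 [108. 109. 112.]
scene -96 (17, 30) 3 [109. 110. 112.]
```

```bash
python3 - <<'E'
from h import *
P=[np.array([-138,0,120.]),levT(2.4,34,-4)];steps(P)
T,Q,o=tip();b=P[1]
print("from second:")
for p in (2.3,2.1,1.9,1.7,1.5,1.3,1.1): print(p,np.round((levT(p,34,2)-b)@Q/1000,4).tolist(),levT(p,34,2).round(1))
E
```

```text
t50.6 tip [-1.604e+02 -1.000e-01  2.246e+02] tx [ 0.82  -0.001  0.572] ty [-0.002 -1.     0.   ] tz [ 0.572 -0.001 -0.82 ] F case [0.1, 0.2, -0.1]
[-0.0415, -0.0002, 0.0985] [-138.    0.  120.]
[-0.0404, -0.0002, 0.1279] [-120.3    0.    96.5]
from second:
2.3 [-0.0097, 0.0, 0.0001] [-128.2    0.    90.9]
2.1 [-0.0177, 0.0, 0.0] [-134.8    0.    86.4]
1.9 [-0.0258, 0.0, 0.0019] [-140.3    0.    80.2]
1.7 [-0.0334, 0.0, 0.0057] [-144.4    0.    72.7]
1.5 [-0.04, 0.0, 0.0115] [-146.5    0.    64.2]
1.3 [-0.0451, 0.0, 0.0187] [-146.5    0.    55.3]
1.1 [-0.0483, 0.0, 0.0271] [-144.4    0.    46.6]
```

{"api": "servo_tool", "payload": {"motion": [[[-0.015, 0, 0.035, 0, 0, 0], [-0.03, 0, 0.07, 0, 0, 0], [-0.0415, 0, 0.0985, 0, 0, 0], [-0.0415, 0, 0.0985, 0, 0, 0], [-0.042, 0, 0.112, 0, 0, 0], [-0.042, 0, 0.126, 0, 0, 0], [-0.042, 0, 0.1275, 0, 0, 0], [-0.042, 0, 0.1275, 0, 0, 0]]]}}

```text
clock: 51.23
tcp_pos: [627.5, -1.0, 238.8]
eef_rot: [-1.648, -2.036, -0.52]
wrist_force: [0.3, 0.6, 0.2]
finger_gap: -0.2
grasp_force: 0.0
```

```bash
python3 - <<'E'
from h import *
st();steps([levT(p,34,2) for p in (2.3,2.1,1.9,1.7,1.5,1.3,1.1,.9,.7,.5)])
E
```

```text
t51.23 tcp [627.5  -1.  238.8] grasp [609.1  86.  111.8] x [-0.171  0.801  0.573] z [-0.119  0.561 -0.819] gap -0.2 F [0.3 0.6 0.2] g 0.0 q [-0.3   0.54  1.51  0.53  1.44 -0.68]
t51.2 tip [-120.2   -0.4   96.7] tx [0.819 0.    0.573] ty [-0.    -1.     0.001] tz [ 0.573 -0.001 -0.819] F case [0.6, -0.4, 0.2]
[-0.0099, -0.0004, 0.0002] [-128.2    0.    90.9]
[-0.0178, -0.0004, 0.0001] [-134.8    0.    86.4]
[-0.0259, -0.0004, 0.002] [-140.3    0.    80.2]
[-0.0335, -0.0004, 0.0058] [-144.4    0.    72.7]
[-0.0402, -0.0005, 0.0115] [-146.5    0.    64.2]
[-0.0453, -0.0005, 0.0188] [-146.5    0.    55.3]
[-0.0485, -0.0005, 0.0272] [-144.4    0.    46.6]
[-0.0496, -0.0005, 0.0348] [-140.9    0.    39.7]
[-0.0498, -0.0005, 0.0395] [-138.4    0.    35.7]
[-0.0494, -0.0005, 0.0445] [-135.2    0.    31.9]
```

{"api": "servo_tool", "payload": {"motion": [[[-0.005, 0, 0, 0, 0, 0], [-0.01, 0, 0, 0, 0, 0], [-0.014, 0, 0, 0, 0, 0], [-0.018, 0, 0, 0, 0, 0], [-0.022, 0, 0.001, 0, 0, 0], [-0.026, 0, 0.002, 0, 0, 0], [-0.03, 0, 0.004, 0, 0, 0], [-0.0335, 0, 0.006, 0, 0, 0], [-0.037, 0, 0.009, 0, 0, 0], [-0.0402, 0, 0.0115, 0, 0, 0]]]}}

```text
clock: 52.07
tcp_pos: [632.7, -27.4, 205.1]
eef_rot: [-1.649, -2.034, -0.52]
wrist_force: [-0.0, -0.1, 0.9]
finger_gap: 0.1
grasp_force: 0.5
```

```bash
python3 - <<'E'
from h import *
steps([levT(p,34,2) for p in (1.5,1.3,1.1,.9,.7,.5,.3,.1,0)])
for n in ("scene",):
    c=np.apply_along_axis(wc,2,cloud(grab(n)))
    k=(c[...,0]<-95)&(c[...,0]>-170)&(abs(c[...,1])<30)&(c[...,2]>25)&(c[...,2]<125)
    s=c[k]
    for x in range(-168,-93,6):
        q=s[abs(s[:,0]-x)<3]
        for y0,y1 in ((-30,-17),(-15,15)):
            r=q[(q[:,1]>=y0)&(q[:,1]<y1)]
            if len(r): print(n,x,(y0,y1),len(r),np.percentile(r[:,2],[0,25,50,75,100]).round())
E
```

```text
t52.1 tip [-147.1   -0.    63. ] tx [ 0.819 -0.001  0.574] ty [-0.001 -1.    -0.   ] tz [ 0.574 -0.    -0.819] F case [-0.1, 0.0, 0.9]
[0.0011, -0.0, -0.0007] [-146.5    0.    64.2]
[-0.004, -0.0, 0.0066] [-146.5    0.    55.3]
[-0.0072, -0.0, 0.015] [-144.4    0.    46.6]
[-0.0083, -0.0, 0.0226] [-140.9    0.    39.7]
[-0.0085, -0.0, 0.0273] [-138.4    0.    35.7]
[-0.0081, -0.0, 0.0323] [-135.2    0.    31.9]
[-0.007, -0.0, 0.0374] [-131.4    0.    28.4]
[-0.0049, -0.0, 0.0426] [-126.7    0.    25.3]
[-0.0035, -0.0, 0.0452] [-124.    0.   24.]
scene -168 (-15, 15) 4 [58. 59. 60. 66. 80.]
scene -162 (-30, -17) 4 [59. 59. 61. 69. 86.]
scene -162 (-15, 15) 16 [56. 59. 64. 69. 80.]
scene -156 (-30, -17) 1 [59. 59. 59. 59. 59.]
scene -156 (-15, 15) 11 [58. 59. 69. 73. 82.]
scene -150 (-15, 15) 7 [56. 59. 60. 75. 80.]
scene -144 (-30, -17) 3 [59. 61. 62. 64. 66.]
scene -144 (-15, 15) 9 [60. 61. 62. 73. 80.]
scene -138 (-30, -17) 3 [61. 61. 62. 63. 64.]
scene -138 (-15, 15) 4 [60. 61. 62. 62. 62.]
scene -132 (-30, -17) 4 [56. 59. 60. 60. 61.]
scene -132 (-15, 15) 9 [57. 61. 62. 66. 66.]
scene -126 (-30, -17) 7 [58. 60. 67. 69. 73.]
scene -126 (-15, 15) 9 [60. 61. 62. 64. 70.]
scene -120 (-30, -17) 11 [53. 60. 70. 78. 83.]
scene -120 (-15, 15) 17 [58. 60. 63. 76. 99.]
scene -114 (-30, -17) 14 [52. 71. 83. 90. 96.]
scene -114 (-15, 15) 25 [59. 86. 89. 94. 99.]
scene -108 (-30, -17) 46 [ 31.  52.  72.  98. 111.]
scene -108 (-15, 15) 64 [ 25.  59.  73.  98. 113.]
scene -102 (-30, -17) 21 [ 28.  60.  78. 106. 114.]
scene -102 (-15, 15) 26 [ 26.  73. 105. 109. 112.]
scene -96 (-30, -17) 2 [108. 108. 109. 109. 109.]
scene -96 (-15, 15) 9 [107. 108. 110. 110. 112.]
```

The lever is level and the loop is behind the keeper nose. Pressing on down.

{"api": "servo_tool", "payload": {"motion": [[[-0.002, 0, 0.004, 0, 0, 0], [-0.004, 0, 0.007, 0, 0, 0], [-0.006, 0, 0.011, 0, 0, 0], [-0.0072, 0, 0.015, 0, 0, 0], [-0.0078, 0, 0.019, 0, 0, 0], [-0.0083, 0, 0.0226, 0, 0, 0], [-0.0085, 0, 0.0273, 0, 0, 0], [-0.0083, 0, 0.03, 0, 0, 0], [-0.0081, 0, 0.0323, 0, 0, 0]]]}}

```text
clock: 52.87
tcp_pos: [630.5, -15.6, 174.5]
eef_rot: [-1.65, -2.035, -0.52]
wrist_force: [0.9, -1.8, 2.4]
finger_gap: 0.1
grasp_force: 1.1
```

{"api": "servo_tool", "payload": {"motion": [[[0.0005, 0, 0.0025, 0, 0, 0], [0.001, 0, 0.005, 0, 0, 0], [0.002, 0, 0.0075, 0, 0, 0], [0.0032, 0, 0.0103, 0, 0, 0], [0.0046, 0, 0.0129, 0, 0, 0], [0.0065, 0, 0.0145, 0, 0, 0], [0.0085, 0, 0.016, 0, 0, 0], [0.0085, 0, 0.016, 0, 0, 0]]]}}

```text
clock: 53.53
tcp_pos: [628.6, -6.1, 168.9]
eef_rot: [-1.658, -2.047, -0.512]
wrist_force: [-4.8, -31.8, 10.0]
finger_gap: -0.1
grasp_force: 15.1
```

```bash
python3 - <<'E'
from h import *
steps([levT(p,34,2) for p in (.3,.1,0)]+[levT(0,34,6)])
for n in ("scene",):
    c=np.apply_along_axis(wc,2,cloud(grab(n)))
    k=(c[...,0]<-95)&(c[...,0]>-170)&(abs(c[...,1])<30)&(c[...,2]>25)&(c[...,2]<125)
    s=c[k]
    for x in range(-156,-93,6):
        q=s[abs(s[:,0]-x)<3]
        for y0,y1 in ((-30,-17),(-15,15)):
            r=q[(q[:,1]>=y0)&(q[:,1]<y1)]
            if len(r): print(n,x,(y0,y1),len(r),np.percentile(r[:,2],[0,25,50,75,100]).round())
E
```

```text
t53.5 tip [-127.6   -0.9   25.4] tx [0.828 0.001 0.561] ty [-0.001 -1.     0.003] tz [ 0.561 -0.003 -0.828] F case [-30.1, 11.3, 10.0]
[-0.0014, -0.0009, -0.0046] [-131.4    0.    28.4]
[0.0008, -0.0009, 0.0006] [-126.7    0.    25.3]
[0.0022, -0.0009, 0.0031] [-124.    0.   24.]
[0.0055, -0.0009, 0.0054] [-120.    0.   24.]
scene -156 (-30, -17) 3 [81. 85. 88. 89. 90.]
scene -156 (-15, 15) 2 [66. 72. 77. 83. 89.]
scene -150 (-15, 15) 1 [91. 91. 91. 91. 91.]
scene -144 (-30, -17) 1 [46. 46. 46. 46. 46.]
scene -144 (-15, 15) 9 [27. 31. 32. 39. 74.]
scene -138 (-30, -17) 2 [40. 41. 43. 44. 45.]
scene -138 (-15, 15) 4 [25. 25. 29. 36. 47.]
scene -132 (-15, 15) 3 [31. 35. 40. 44. 48.]
scene -126 (-30, -17) 8 [26. 34. 40. 51. 55.]
scene -126 (-15, 15) 8 [27. 36. 37. 49. 64.]
scene -120 (-30, -17) 15 [25. 45. 55. 62. 71.]
scene -120 (-15, 15) 28 [33. 47. 56. 61. 93.]
scene -114 (-30, -17) 18 [49. 61. 73. 84. 91.]
scene -114 (-15, 15) 24 [47. 66. 85. 89. 92.]
scene -108 (-30, -17) 41 [ 27.  50.  72.  93. 107.]
scene -108 (-15, 15) 60 [ 26.  60.  71.  92. 109.]
scene -102 (-30, -17) 23 [ 27.  49.  82. 104. 109.]
scene -102 (-15, 15) 21 [ 52.  96. 102. 104. 107.]
scene -96 (-30, -17) 1 [107. 107. 107. 107. 107.]
scene -96 (-15, 15) 6 [104. 105. 106. 107. 109.]
```

{"api": "servo_tool", "payload": {"motion": [[[-0.008, 0, -0.002, 0, 0, 0], [-0.013, 0, 0.004, 0, 0, 0], [-0.0095, 0, 0.0062, 0, 0, 0], [-0.006, 0, 0.0086, 0, 0, 0], [-0.0035, 0, 0.0103, 0, 0, 0], [-0.002, 0, 0.0115, 0, 0, 0], [-0.002, 0, 0.0115, 0, 0, 0]]]}}

```text
clock: 54.17
tcp_pos: [628.3, -4.3, 157.3]
eef_rot: [-1.665, -2.054, -0.507]
wrist_force: [-3.0, -50.2, 6.3]
finger_gap: 0.1
grasp_force: 23.9
```

```bash
python3 - <<'E'
from h import *
steps([])
E
```

```text
t54.2 tip [-127.3   -1.3   12.8] tx [0.833 0.    0.553] ty [-0.003 -1.     0.004] tz [ 0.553 -0.005 -0.833] F case [-48.4, 13.4, 6.3]
```

The lever is against a hard stop at about 50 N. Backing away to inspect.

{"api": "servo_tool", "payload": {"motion": [[[-0.01, 0, -0.005, 0, 0, 0], [-0.02, 0, -0.03, 0, 0, 0], [-0.02, 0, -0.06, 0, 0, 0], [-0.02, 0, -0.09, 0, 0, 0], [-0.02, 0, -0.12, 0, 0, 0], [-0.02, 0, -0.15, 0, 0, 0], [-0.02, 0, -0.18, 0, 0, 0], [-0.02, 0, -0.2, 0, 0, 0], [-0.02, 0, -0.2, 0, 0, 0]]]}}

```text
clock: 54.92
tcp_pos: [654.2, -124.5, 311.5]
eef_rot: [-1.652, -2.039, -0.524]
wrist_force: [0.6, -0.5, 0.3]
finger_gap: -0.4
grasp_force: 0.0
```

```bash
python3 - <<'E'
from h import *
st()
f=grab("top");g=grab("scene")
b=cv2.resize(g["frame"][150:230,300:400],(500,400),interpolation=3);a=cv2.resize(f["frame"][120:320,100:450],(700,400));
cv2.imwrite("pics/e1.png",cv2.resize(np.hstack([b,a]),(800,267)) if 0 else np.vstack([cv2.resize(b,(375,300)),cv2.resize(a,(375,214))]) if 0 else np.hstack([b[:, :400],cv2.resize(f["frame"][100:310,110:320],(400,400))]))
for n,fr in (("top",f),("scene",g)):
    c=np.apply_along_axis(wc,2,cloud(fr));s=c[(abs(c[...,0]+75)<20)&(abs(c[...,1])<80)&(c[...,2]>90)&(c[...,2]<125)];h=c[(abs(c[...,0]-75)<20)&(abs(c[...,1])<80)&(c[...,2]>90)&(c[...,2]<125)]
    print(n,"front z",np.median(s[:,2]),"rear z",np.median(h[:,2]))
    k=(c[...,0]<-110)&(c[...,0]>-175)&(abs(c[...,1])<30)&(c[...,2]>8)&(c[...,2]<125);s=c[k]
    print(np.histogram(s[:,0],bins=np.arange(-175,-105,5))); 
    q=s[(s[:,0]<-112)];print([tuple(int(t) for t in r) for r in q[::3]])
E
```

```text
t54.92 tcp [ 654.2 -124.5  311.5] grasp [636.6 -37.8 184.2] x [-0.172  0.803  0.571] z [-0.113  0.56  -0.821] gap -0.4 F [ 0.6 -0.5  0.3] g 0.0 q [-0.46  0.57  1.31  0.47  1.66 -0.72]
top front z 105.78274297592588 rear z 106.11096064396861
(array([ 0,  1,  0,  0,  0,  0,  0,  1,  0,  0,  0, 21, 26]), array([-175, -170, -165, -160, -155, -150, -145, -140, -135, -130, -125,
       -120, -115, -110]))
[(-165, -25, 9), (-113, -12, 63), (-115, -11, 49), (-117, -12, 32), (-117, -6, 42), (-117, 0, 53), (-116, 2, 50), (-115, 5, 49), (-115, 10, 55), (-115, 15, 64), (-114, 17, 56), (-113, 19, 53), (-112, 21, 46)]
scene front z 106.2320779948825 rear z 105.9773104540933
(array([ 0,  0,  0,  0,  0,  0,  0,  0,  0,  6, 74, 47, 44]), array([-175, -170, -165, -160, -155, -150, -145, -140, -135, -130, -125,
       -120, -115, -110]))
[(-117, 5, 91), (-115, 8, 85), (-112, 16, 75), (-117, -9, 93), (-119, -11, 90), (-113, 15, 68), (-115, -16, 88), (-116, -13, 83), (-120, 11, 65), (-122, 12, 62), (-112, -23, 80), (-121, 4, 62), (-123, 10, 55), (-117, -1, 61), (-119, 10, 50), (-118, -7, 60), (-112, -25, 69), (-118, 1, 50), (-119, -19, 64), (-114, -28, 68), (-121, -2, 51), (-120, -21, 62), (-123, 4, 43), (-120, -6, 48), (-117, -18, 55), (-124, 3, 40), (-123, -9, 48), (-118, -19, 53), (-124, 7, 33), (-121, -3, 39), (-121, -18, 49), (-115, -25, 50), (-122, 0, 33), (-124, -17, 46), (-116, -22, 46), (-122, 0, 30), (-124, -17, 42), (-121, 6, 21), (-119, -7, 29), (-123, 8, 16), (-121, -4, 24), (-123, -22, 36), (-121, 0, 17), (-118, -11, 23), (-122, -1, 14), (-123, -17, 25), (-120, -3, 11), (-126, -11, 14), (-123, -18, 14)]
```

View pics/e1.png

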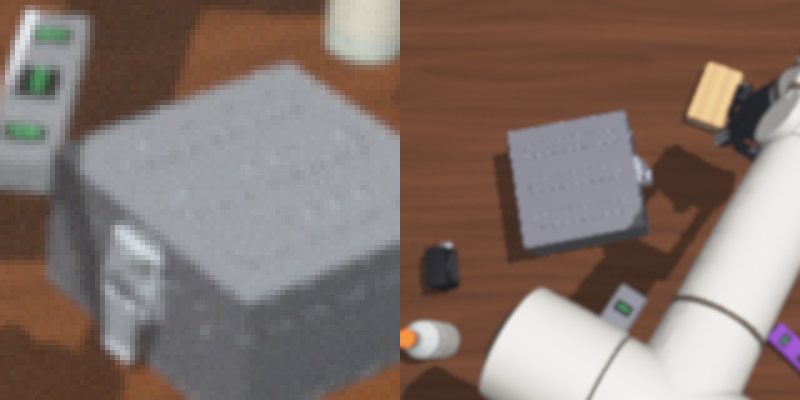

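The latch is closed: the lever lies flat on the case, the loop is on the keeper, and the lid is level at 106 mm front and rear. The gripper is clear of everything, so I'm handing in.

```bash
python3 - <<'E'
from h import *
print(env.sign_off())
E
```

```text
the job is handed in; nothing more can be done
None
```

The case is packed and the job is handed in: the three levelling feet that were in the tub and the spirit level are inside, the lid is latched tight, the tub lid lies flat on the bench, and I left the glue, tape and sanding block alone. The finger pushing the loop jammed once at about 57 N on the wrist, and I unscrewed the tub lid in one continuous turn, with no regrips.

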